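Change the rolls in a label printer's carousel and book them out

TASK

Change the label rolls: for each spindle that has a spent core to clear or a new roll waiting, lift the red sprung plunger, swing the carousel until that spindle stands in the open loading window and let the plunger drop home, then lift the spent core off into the yellow bin and set the new roll of the spindle's colour fully down on it (two or three of each; some may be missing). When all are changed and the plunger is home, take the scanner from its cradle, hold it level and steady for a second or two with its window over the code on the stock carton, about a hand's width above it, and lay it back in its cradle. Leave the beaker and the wash bottle alone.

Things in the scene. Friction and masses are not known exactly. Their poses are not given: they have to be found in the camera images.
- carousel_axis (a point): Point on the upright axis of the label printer's roll carousel, 123 mm above the bench. x points to the printer's back (away from the robot, give or take yaw), y left, z up. The grey turntable (138 mm radius, top 35 mm above the bench) carries three spindles 105 mm from the axis, 90 degrees apart. The white print unit behind begins at x = 147 mm and is 120 mm high.
- loading_window (a point): Where the middle of a roll comes on the spindle in the open loading window: straight in front of the carousel axis (105 mm towards -x of its frame), 63 mm above the bench; axes as carousel_axis. A clear flat hood (105 to 111 mm above the bench, 290 mm wide) covers all from 64 mm behind this point to the back, so only the spindle standing here can take a roll.
- plunger (a joint): Height of the sprung plunger (m): 0 = home, pin down in a notch, carousel locked; about 0.011 = pin resting on the index plate between notches; 0.022 = upper stop. The spring pushes down with 5 N at home, 7 to 9 N raised. The carousel turns only while the pin is out of a notch; it starts at any angle, the pin on the plate or in a notch. Pin 11 mm thick, round-ended; notches 14 mm wide: it drops in by itself if let go within about 3 mm of a notch.
- plunger_knob (a point): Centre of the plunger's red round knob, 30 mm across, 30 mm high, 191 mm above the bench when home. It sits on an index arm over the hood, 65 mm from the axis, opposite the green spindle, and goes round with the carousel. Arm top 154 mm, collar (25 mm across) 164 mm above the bench. Lift it 12 to 20 mm and carry it round the axis (friction 0.1 N m). It spins freely on its stem.
- notch_green (a point): Middle of the notch marked by a green dot in the steel index plate on the hood, straight behind the axis (+x of carousel_axis), 65 mm from it, 123 mm above the bench. With the plunger over it the green spindle stands in the loading window. The plate spans the back half only; end stops (143 mm high) keep the pin from passing more than 6 degrees beyond the blue and orange notches.
- notch_blue (a point): Middle of the notch marked by a blue dot in the steel index plate on the hood, to the left of the axis (+y of carousel_axis), 65 mm from it, 123 mm above the bench. With the plunger over it the blue spindle stands in the loading window. The plate spans the back half only; end stops (143 mm high) keep the pin from passing more than 6 degrees beyond the blue and orange notches.
- notch_orange (a point): Middle of the notch marked by a orange dot in the steel index plate on the hood, to the right of the axis (-y of carousel_axis), 65 mm from it, 123 mm above the bench. With the plunger over it the orange spindle stands in the loading window. The plate spans the back half only; end stops (143 mm high) keep the pin from passing more than 6 degrees beyond the blue and orange notches.
- spindle_green (a point): Point on the green spindle's axis 25 mm above its green seat disc: where the middle of a seated roll lies, 63 mm above the bench. The spindle is 18 mm thick, with a coned tip 94 mm above the bench (56 mm above the seat). It turns with the carousel.
- spindle_blue (a point): Point on the blue spindle's axis 25 mm above its blue seat disc: where the middle of a seated roll lies, 63 mm above the bench. The spindle is 18 mm thick, with a coned tip 94 mm above the bench (56 mm above the seat). It turns with the carousel.
- spindle_orange (a point): Point on the orange spindle's axis 25 mm above its orange seat disc: where the middle of a seated roll lies, 63 mm above the bench. The spindle is 18 mm thick, with a coned tip 94 mm above the bench (56 mm above the seat). It turns with the carousel.
- roll_green_mid (a point): Centre of the label roll with green core and stripes: white paper, 58 mm outer diameter, 50 mm high, 27 mm bore right through, standing upright on the bench (z up the bore), about 100 g. May be absent.
- roll_blue_mid (a point): Centre of the label roll with blue core and stripes: white paper, 58 mm outer diameter, 50 mm high, 27 mm bore right through, standing upright on the bench (z up the bore), about 100 g. May be absent.
- roll_orange_mid (a point): Centre of the label roll with orange core and stripes: white paper, 58 mm outer diameter, 50 mm high, 27 mm bore right through, standing upright on the bench (z up the bore), about 100 g. May be absent.
- core_green_mid (a point): Centre of the spent cardboard core left on the green spindle: a plain brown tube 34 mm outside, 27 mm inside, 50 mm high, 20 g, standing on the seat, its middle at spindle_green give or take 4 mm. May be absent.
- core_blue_mid (a point): Centre of the spent cardboard core left on the blue spindle: a plain brown tube 34 mm outside, 27 mm inside, 50 mm high, 20 g, standing on the seat, its middle at spindle_blue give or take 4 mm. May be absent.
- core_orange_mid (a point): Centre of the spent cardboard core left on the orange spindle: a plain brown tube 34 mm outside, 27 mm inside, 50 mm high, 20 g, standing on the seat, its middle at spindle_orange give or take 4 mm. May be absent.
- core_bin_floor (a point): Centre of the inner floor (4 mm above the bench) of the yellow open bin for spent cores: 140 mm (x) by 120 mm (y), 50 mm high outside, walls 4 mm thick, fixed.
- scanner_mid (a point): Middle of the handle of the white and blue cordless code scanner (180 g). x points to its head, z up. The handle is a level bar 28 mm wide, 28 mm high, from 65 mm behind this point to 55 mm ahead; the head (50 mm wide) is 54 to 96 mm ahead and hangs to 46 mm below the handle's middle. It starts in its cradle.
- scanner_window (a point): Centre of the scanner's reading window in the underside of its head, 75 mm ahead of and 46 mm below the middle of the handle; axes as the scanner's. It reads straight down (-z of the scanner), from about 40 to 160 mm away.
- cradle_seat (a point): Where the middle of the scanner's handle lies in the cradle, 75 mm above the bench; x towards the head, z up. The black cradle carries the handle on two forks, 10 mm long, 40 mm ahead of and behind this point, bed 61 mm high, flared sides up to 77 mm high, 28 mm either side of the middle outside; between the forks the handle's sides are free.
- stock_code (a point): Centre of the square black and white code on the white label on top of the brown stock carton (95 by 130 mm, 80 mm high, fixed), 81 mm above the bench. z up.
- scanner: The scanner as a body, origin at the middle of its handle.
- beaker: Glass beaker standing on the bench, 70 mm across, 90 mm high; origin under its centre. Leave it alone.
- wash_bottle: White wash bottle, 60 mm across, 150 mm high; origin under its centre. Leave it alone.

How it is judged (in metres and radians):
On the way, in this order (a step that is already met when the one before it is completed fails the run):
1. every spent core is in the bin, every roll stands fully down on the spindle of its own colour and the carousel is locked, plunger home (horizontal distance between roll_green_mid and spindle_green below 0.008 m and z of roll_green_mid in the frame of spindle_green between -0.004 and 0.004 m and angle between each of roll_green_mid, roll_blue_mid, roll_orange_mid's own z axis and vertical below 0.12 rad and horizontal distance between roll_blue_mid and spindle_blue below 0.008 m and z of roll_blue_mid in the frame of spindle_blue between -0.004 and 0.004 m and horizontal distance between roll_orange_mid and spindle_orange below 0.008 m and z of roll_orange_mid in the frame of spindle_orange between -0.004 and 0.004 m and x of core_green_mid in the frame of core_bin_floor between -0.065 and 0.065 m and y of core_green_mid in the frame of core_bin_floor between -0.055 and 0.055 m and z of each of core_green_mid, core_blue_mid, core_orange_mid in the frame of core_bin_floor below 0.055 m and x of core_blue_mid in the frame of core_bin_floor between -0.065 and 0.065 m and y of core_blue_mid in the frame of core_bin_floor between -0.055 and 0.055 m and x of core_orange_mid in the frame of core_bin_floor between -0.065 and 0.065 m and y of core_orange_mid in the frame of core_bin_floor between -0.055 and 0.055 m and value of joint plunger below 0.002 m and (horizontal distance between plunger_knob and notch_green below 0.004 m or horizontal distance between plunger_knob and notch_blue below 0.004 m or horizontal distance between plunger_knob and notch_orange below 0.004 m)), for 0.3 s.
2. the scanner is held steady over the stock code, its window 35 to 165 mm from it and within 20 mm of straight above, for one second (x of stock_code in the frame of scanner_window between -0.02 and 0.02 m and y of stock_code in the frame of scanner_window between -0.02 and 0.02 m and z of stock_code in the frame of scanner_window between -0.165 and -0.035 m and angle between the z axis of scanner_window and the z axis of stock_code, either way round below 0.3 rad and linear speed of scanner below 0.03 m/s and angular speed of scanner below 0.3 rad/s), for 1 s.
At the end, for the whole second after the job is handed in: every core in the bin; every roll down on the spindle of its colour (8 mm sideways, 4 mm in height, upright); plunger home (under 2 mm) with the knob over a notch; scanner still and level in its cradle (within 15 mm, head the same way round); all released (all of step 1 and distance between scanner_mid and cradle_seat below 0.015 m and angle between scanner_mid's own z axis and vertical below 0.15 rad and angle between the x axis of scanner_mid and the x axis of cradle_seat, either way round below 0.2 rad and x of scanner_window in the frame of cradle_seat above 0.05 m and linear speed of scanner below 0.02 m/s); the robot touches nothing.
It fails at once if a roll is lowered onto a spindle, or a core lifted off one, while the plunger is out of its notch (value of joint plunger above 0.005 m and ((horizontal distance between roll_green_mid and spindle_green below 0.01 m and z of roll_green_mid in the frame of spindle_green between 0.01 and 0.045 m) or (horizontal distance between roll_green_mid and spindle_blue below 0.01 m and z of roll_green_mid in the frame of spindle_blue between 0.01 and 0.045 m) or (horizontal distance between roll_green_mid and spindle_orange below 0.01 m and z of roll_green_mid in the frame of spindle_orange between 0.01 and 0.045 m) or (horizontal distance between roll_blue_mid and spindle_green below 0.01 m and z of roll_blue_mid in the frame of spindle_green between 0.01 and 0.045 m) or (horizontal distance between roll_blue_mid and spindle_blue below 0.01 m and z of roll_blue_mid in the frame of spindle_blue between 0.01 and 0.045 m) or (horizontal distance between roll_blue_mid and spindle_orange below 0.01 m and z of roll_blue_mid in the frame of spindle_orange between 0.01 and 0.045 m) or (horizontal distance between roll_orange_mid and spindle_green below 0.01 m and z of roll_orange_mid in the frame of spindle_green between 0.01 and 0.045 m) or (horizontal distance between roll_orange_mid and spindle_blue below 0.01 m and z of roll_orange_mid in the frame of spindle_blue between 0.01 and 0.045 m) or (horizontal distance between roll_orange_mid and spindle_orange below 0.01 m and z of roll_orange_mid in the frame of spindle_orange between 0.01 and 0.045 m) or (horizontal distance between core_green_mid and spindle_green below 0.01 m and z of core_green_mid in the frame of spindle_green between 0.01 and 0.045 m) or (horizontal distance between core_blue_mid and spindle_blue below 0.01 m and z of core_blue_mid in the frame of spindle_blue between 0.01 and 0.045 m) or (horizontal distance between core_orange_mid and spindle_orange below 0.01 m and z of core_orange_mid in the frame of spindle_orange between 0.01 and 0.045 m))).
It fails at once if the beaker is knocked over or pushed more than 40 mm (distance of beaker from where it was at the start of the episode above 0.04 m or angle between beaker's own z axis and vertical above 0.5 rad).
It fails at once if the wash bottle is knocked over or pushed more than 40 mm (distance of wash_bottle from where it was at the start of the episode above 0.04 m or angle between wash_bottle's own z axis and vertical above 0.5 rad).
Of core_green, core_blue, core_orange only 2 to 3 are there at a start; the rules pass over those that are not, and their reading is None.
Of roll_green, roll_blue, roll_orange only 2 to 3 are there at a start; the rules pass over those that are not, and their reading is None.
At some moment in a run one of roll_green, roll_blue, roll_orange may be knocked a few centimetres aside while the robot is not near it.
It also fails if it takes over 210 s, if anything falls off the work surface, if the arm or the gripper's body presses on something with over 40 N, if the wrist force passes 120 N, or if a joint passes its speed limit or range.

ROBOT

A 7-joint arm with a two-finger parallel gripper is mounted at the origin on the work surface. World frame = base frame: x ahead of the robot, y to its left, z up, the work surface at z = 0. Lengths are in mm, angles in rad, forces in N, time in s.
With the tool pointing down it reaches from about 400 to 875 mm from the base axis. Payload 4.4 kg.
Tool frame: the origin (TCP) lies at the very end of the fingers, on their centre line; the grasp point (between the pads) lies 19 mm behind it; z points along the fingers, x is the direction in which the jaws open and shut, and the axes are right-handed (so a half turn about z gives the same grasp; the last joint's range is limited). The gripper opens to 85 mm and grips with 20 to 120 N. Pads are 22 mm wide; open, the fingers measure 114 mm over their backs; the gripper's body (76 mm by 85 mm) begins 54 mm behind the grasp point. The pads swing forward as they close: fully open they stand 13 mm farther back than shut.
Start: joints at [1.235, 0.628, 0.038, 1.517, -0.027, 0.996, -0.02], TCP at [173.278, -626.492, 231.313] pointing down, gripper open.
Joint ranges: [-3.06, 3.06], [-0.37, 2.12], [-1.25, 1.32], [0.18, 2.47], [-1.1, 4.24], [0.23, 1.98], [-2.94, 2.94]. Speed limits (rad/s): [2.57, 2.57, 3.14, 3.14, 3.14, 3.14, 3.14].

INTERFACE

Orientations are given as [roll, pitch, yaw] about the fixed x, y, z axes, in that order (R = Rz(yaw) Ry(pitch) Rx(roll)).
In Python, from cell import ctrl, get_image, job, models gives the robot as it stands.
- The arm moves only by the tool move_arm, never from a script. Its argument "moves" is a list that holds one entry, the list of rows, each a list of 6 numbers: the shift along the tool's x, y, z in m, then the turn, a rotation vector about the tool's x, y, z in rad. A call has 1 to 20 rows; each row is the pose to reach, as a shift and turn from the pose commanded when the call began, along the tool's axes at that moment; what a row does not reach only later rows make up. A row lasts 1/8 s, in which the tool goes at most 62.5 mm and 10.7 degrees, less where a joint would pass 70% of its speed; a pose out of reach is approached as far as the arm can. A call with a gripper value outside its range is refused whole. "jaw" is the opening, from 0 (shut) to 1 (fully open), set as the call begins (left out, the last holds). The fingers move at their own pace and stop on an object; the grip force is fixed at half the most. Time passes only in rows, so rows that repeat a pose let the fingers close. It gives the time, the measured TCP pose, the force and the opening at its end, in the units of the state.
- ctrl.read_state(): the state, without advancing time (a new reading comes with each control period).
- get_image(name): name is "scene" or "top" or "wrist"; returns a dict with "color" (420x560x3 uint8, blue, green, red), "fov_y" (degrees; the focal length in pixels is half the picture's height over the tangent of half this angle, whatever the lens; pixels are square), "cx", "cy" (the principal point, pixels), "k1" (the pictures are not rectified: a ray, as slopes to the right and down, at radius r is drawn at 1 + k1 r^2 times it, then the intrinsics apply), "origin" and "orientation" of the camera in the world; the wrist camera has in their place "hand_eye" (4x4, takes a point from camera to tool coordinates, whose origin is the TCP and whose axes are the tool frame's). Camera axes: x right, y up, looking along -z (the intrinsics and any distortion apply to the point x, -y, -z); pixel columns grow to the right and rows downward; lengths in mm; the calibration is good to about 2 mm. A picture is of the moment at which its call begins: read the wrist's pose just before it. There is no depth.
- job.finish_job(): hands the job in, once; it reports no verdict.
Trained networks look in the newest picture that a camera, given by its name, has taken for a name from the list of things; names that differ only in an ending like _2 or _b are one class to them, and where a whole thing is asked for, a point or a joint stands for the part that bears it (a point fixed in the world has none). Each returns a list of dicts, best first, with "score" (0 to 1); they miss things now and then, are a little off and sometimes report something else, mostly with a low value. They report only what shows in the picture. A call takes as long as a camera call.
- models.cut_out(camera, thing): "pixels" (420x560 bool, what is visible of it) and "uv" ([column, row] in pixels, amid what is visible of it).
- models.place_of(camera, thing): "uv" ([column, row] in pixels: a listed point, or the origin of a listed thing).
The state is a dict: "clock": time; "qpos": joint angles; "qd": joint speeds; "tau": joint torques, N m; "eef_pos": TCP position; "tool_rot": TCP orientation; "force": force on the tool from outside, world axes, zero at the start; "torque": the same for the moment, N m; "width": finger opening in mm.
Only numpy, scipy, OpenCV 4.12 (cv2) and the standard library are available. Lean on these libraries where they do the work, as an engineer would, in place of code of your own. Each camera call takes 0.05 s, during which the arm holds its last target.

## Working session

There is one attempt and no reset: what is moved stays moved. The work goes in short steps, Python scripts to look and compute and a tool call to move; the robot and the scene stay as the last step left them, time stands still between calls to the robot, and variables do not carry over. Pictures are saved under pics/ and viewed, and the job is handed in when it is done.

Besides the shell and the picture viewer there is one more tool, called after "Request:" as name([rows], argument=value, ...), one row to a line, values as JSON. move_arm: Moves the arm, as the interface text tells. Its arguments: {"type":"object","properties":{"moves":{"type":"array","items":{"type":"array","items":{"type":"array","items":{"type":"number"}}}},"jaw":{"type":"number"}},"required":["moves"]}

```bash
ls; mkdir -p pics
cat > h.py <<'E'
import numpy as np, cv2
from scipy.spatial.transform import Rotation as R
from cell import ctrl,get_image,job,models
def snap(name,fn=None):
    s=ctrl.read_state(); im=get_image(name)
    if fn: cv2.imwrite('pics/'+fn,im['color'])
    if 'hand_eye' in im:
        T=np.eye(4);T[:3,:3]=R.from_euler('xyz',s['tool_rot']).as_matrix();T[:3,3]=s['eef_pos']
        im['T']=T@np.array(im['hand_eye'])
    else:
        T=np.eye(4); o=np.array(im['orientation']); 
        T[:3,:3]=R.from_euler('xyz',o).as_matrix() if o.size==3 else o
        T[:3,3]=im['origin']; im['T']=T
    return im
def K(im):
    h,w=im['color'].shape[:2]; f=h/2/np.tan(np.radians(im['fov_y'])/2)
    return np.array([[f,0,im['cx']],[0,f,im['cy']],[0,0,1.]]),np.array([im['k1'],0,0,0.])
def ray(im,uv):
    k,d=K(im); p=cv2.undistortPoints(np.array([[uv]],float),k,d)[0,0]
    v=im['T'][:3,:3]@np.array([p[0],-p[1],-1]); return im['T'][:3,3],v/np.linalg.norm(v)
def atz(im,uv,z):
    o,v=ray(im,uv); return o+v*(z-o[2])/v[2]
def proj(im,P):
    k,d=K(im); p=np.linalg.inv(im['T'])@np.append(P,1); p=p[:3]*[1,-1,-1]
    return cv2.projectPoints(p.reshape(1,1,3),np.zeros(3),np.zeros(3),k,d)[0].ravel()
def tri(obs):
    A=np.zeros((3,3));b=np.zeros(3);L=[ray(i,u) for i,u in obs]
    for o,v in L:
        M=np.eye(3)-np.outer(v,v);A+=M;b+=M@o
    x=np.linalg.solve(A,b); return x,[round(float(np.linalg.norm((np.eye(3)-np.outer(v,v))@(x-o))),1) for o,v in L]
E
python3 - <<'E'
from h import *
s=ctrl.read_state(); print({k:np.round(v,3) for k,v in s.items()})
Z=dict(carousel_axis=123,loading_window=63,plunger_knob=191,notch_green=123,notch_blue=123,notch_orange=123,spindle_green=63,spindle_blue=63,spindle_orange=63,roll_green_mid=25,roll_blue_mid=25,roll_orange_mid=25,core_green_mid=63,core_blue_mid=63,core_orange_mid=63,core_bin_floor=4,scanner_mid=75,cradle_seat=75,stock_code=81,scanner_window=29,beaker=0,wash_bottle=0)
ims={c:snap(c,c+'0.png') for c in ('scene','top','wrist')}
for c in ims: print(c,ims[c]['T'][:3,3].round(),ims[c]['fov_y'],ims[c]['k1'],ims[c].get('orientation'))
for n,z in Z.items():
  for c in ('scene','top','wrist'):
    for r in models.place_of(c,n)[:2]:
      print(n,c,round(r['score'],2),np.round(r['uv'],1),atz(ims[c],r['uv'],z).round(1))
print(ctrl.read_state()['clock'])
E
```

```text
pics
{'clock': np.float64(0.0), 'qpos': array([ 1.235,  0.629,  0.038,  1.518, -0.027,  0.996, -0.02 ]), 'qd': array([ 0.001,  0.001, -0.   ,  0.001,  0.   ,  0.001, -0.   ]), 'tau': array([ 0.0000e+00, -5.6340e+01,  1.2260e+00, -1.9344e+01,  1.1000e-02,
        1.0000e-02,  0.0000e+00]), 'eef_pos': array([ 173.115, -625.871,  230.381]), 'tool_rot': array([ 3.142e+00,  2.000e-03, -1.301e+00]), 'force': array([-0.217, -0.567,  0.19 ]), 'torque': array([ 0.021, -0.015,  0.017]), 'width': np.float64(85.37)}
scene [1229.  109. 1242.] 46.70765978842281 0.028816341770511865 [0.56450149 0.01532648 1.7681392 ]
top [ 384.  -17. 1657.] 48.10002213802916 -0.09257658760064441 [ 0.09038516  0.00270277 -1.57661362]
wrist [ 247. -606.  374.] 58.772153813304854 -0.03339897780643736 None
carousel_axis scene 0.64 [288.8 238. ] [627.3 -10.3 123. ]
carousel_axis scene 0.29 [159.7 174.4] [ 493.5 -411.   123. ]
carousel_axis top 0.6 [282.1 172.9] [631.9 -16.9 123. ]
carousel_axis top 0.35 [183.6 250. ] [380.2 306.  123. ]
loading_window scene 0.91 [286.4 215.1] [523.6 -37.4  63. ]
loading_window scene 0.3
[... 2343 characters left out ...]
5  75. ]
cradle_seat top 0.87 [370.1 250.8] [ 373.9 -310.9   75. ]
stock_code scene 0.85 [179.  214.2] [ 587.8 -331.9   81. ]
stock_code top 0.84 [377.7 190.8] [ 575.9 -340.1   81. ]
scanner_window scene 0.81 [236.1 174.4] [ 387.7 -222.4   29. ]
scanner_window top 0.7 [340.9 249.6] [ 378.6 -218.2   29. ]
scanner_window top 0.37 [187.2 162.6] [686.3 317.   29. ]
beaker scene 0.88 [410.3 302.9] [693.6 332.1   0. ]
beaker top 0.69 [185.8 159.9] [701.6 328.1   0. ]
wash_bottle scene 0.81 [158.2 175.8] [ 418.7 -471.1    0. ]
wash_bottle scene 0.57 [447.3 259. ] [543.2 425.8   0. ]
wash_bottle top 0.87 [410.  234.7] [ 428.8 -468.2    0. ]
wash_bottle top 0.41 [185.5 165.2] [682.3 328.9   0. ]
3.45
```

View images.

View pics/scene0.png

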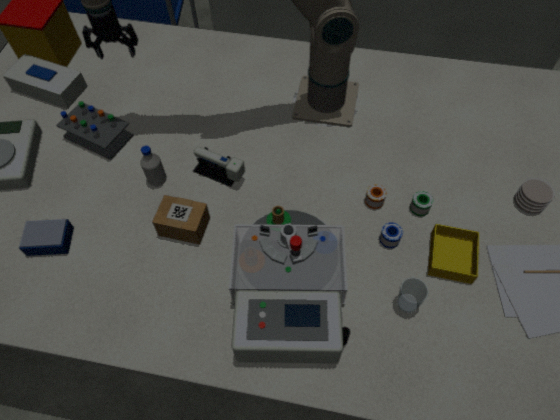

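View pics/top0.png

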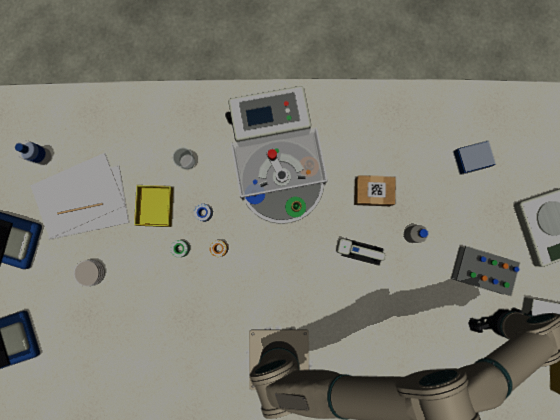

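```bash
python3 -c "
import cv2
a=cv2.imread('pics/scene0.png')[170:310,220:400];cv2.imwrite('pics/s0z.png',cv2.resize(a,None,fx=4,fy=4,interpolation=2))
a=cv2.imread('pics/top0.png')[130:260,160:340];cv2.imwrite('pics/t0z.png',cv2.resize(a,None,fx=4,fy=4,interpolation=2))"
```

```text
(no output)
```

View pics/s0z.png

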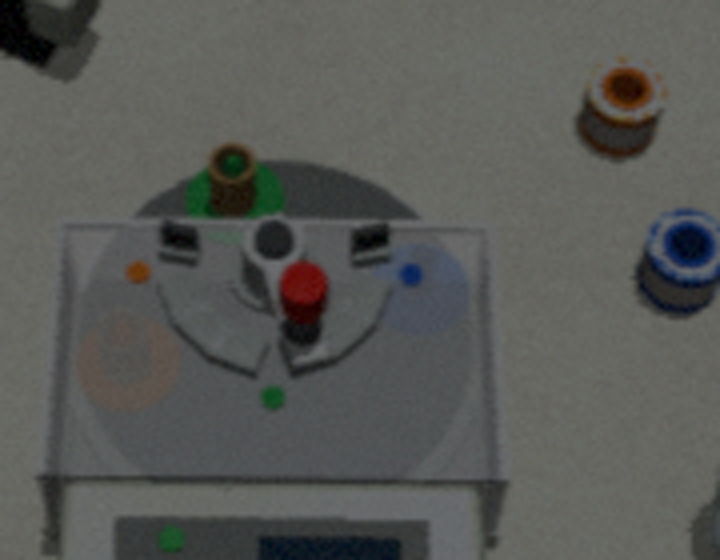

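View pics/t0z.png

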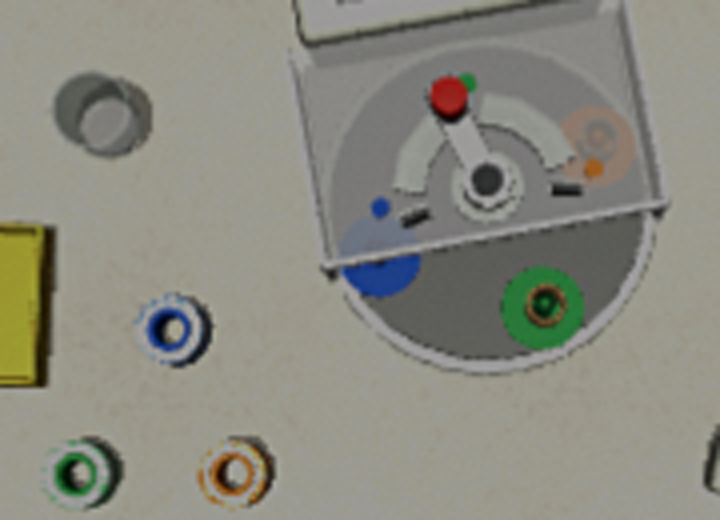

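```bash
cat > mv.py <<'E'
import json,sys,os
import numpy as np
from scipy.spatial.transform import Rotation as R
F='cmd.json'
def cur():
    return json.load(open(F)) if os.path.exists(F) else [173.278,-626.492,231.313,-1.301]
def rows(wps):
    """wps list of [x,y,z,yaw,(n)] ; prints rows and records final commanded"""
    c=cur(); Rm=(R.from_euler('xyz',[np.pi,0,c[3]])).as_matrix(); out=[]; last=c
    for w in wps:
        n=int(w[4]) if len(w)>4 else 0
        d=Rm.T@(np.array(w[:3])-c[:3])/1000; r=-(w[3]-c[3])
        if not n: n=int(np.ceil(max(np.linalg.norm(np.array(w[:3])-last[:3])/55,abs(w[3]-last[3])/.17,1)))
        row=[round(float(v),4) for v in d]+[0,0,round(float(r),3)]
        out+= [(n,row)]; last=w[:4]
    # record rounded
    d=Rm@np.array(out[-1][1][:3])*1000
    json.dump([c[0]+d[0],c[1]+d[1],c[2]+d[2],c[3]-out[-1][1][5]],open(F,'w'))
    for n,r in out: print(n,'x',r)
    print('total',sum(n for n,_ in out))
if __name__=='__main__': rows(json.loads(sys.argv[1]))
E
python3 mv.py '[[250,-500,380,-0.6],[640,-10,400,0.6]]'
```

```text
5 x [-0.1015, -0.1077, -0.1487, 0, 0, -0.701]
12 x [-0.4698, -0.6142, -0.1687, 0, 0, -1.901]
total 17
```

Request:
move_arm([
  [[-0.1015,-0.1077,-0.1487,0,0,-0.701],[-0.1015,-0.1077,-0.1487,0,0,-0.701],[-0.1015,-0.1077,-0.1487,0,0,-0.701],[-0.1015,-0.1077,-0.1487,0,0,-0.701],[-0.4698,-0.6142,-0.1687,0,0,-1.901],[-0.4698,-0.6142,-0.1687,0,0,-1.901],[-0.4698,-0.6142,-0.1687,0,0,-1.901],[-0.4698,-0.6142,-0.1687,0,0,-1.901],[-0.4698,-0.6142,-0.1687,0,0,-1.901],[-0.4698,-0.6142,-0.1687,0,0,-1.901],[-0.4698,-0.6142,-0.1687,0,0,-1.901],[-0.4698,-0.6142,-0.1687,0,0,-1.901],[-0.4698,-0.6142,-0.1687,0,0,-1.901],[-0.4698,-0.6142,-0.1687,0,0,-1.901],[-0.4698,-0.6142,-0.1687,0,0,-1.901],[-0.4698,-0.6142,-0.1687,0,0,-1.901],[-0.4698,-0.6142,-0.1687,0,0,-1.901],[-0.4698,-0.6142,-0.1687,0,0,-1.901]],
])

```text
clock: 5.7
eef_pos: [639.7, -11.8, 400.4]
tool_rot: [3.141, 0.0, 0.597]
force: [0.4, -0.0, -0.2]
width: 85.1
```

```bash
python3 mv.py '[[640,-10,400,1.77]]'
```

```text
7 x [-0.0, -0.0, 0.0, 0, 0, -1.17]
total 7
```

Request:
move_arm([
  [[0,0,0,0,0,-1.17],[0,0,0,0,0,-1.17],[0,0,0,0,0,-1.17],[0,0,0,0,0,-1.17],[0,0,0,0,0,-1.17],[0,0,0,0,0,-1.17],[0,0,0,0,0,-1.17],[0,0,0,0,0,-1.17]],
])

```text
clock: 6.7
eef_pos: [639.9, -11.1, 400.2]
tool_rot: [3.141, 0.0, 1.768]
force: [-0.2, -0.2, -0.0]
width: 85.5
```

Run:
```python
from h import *
im=snap('wrist','w1.png'); s=ctrl.read_state(); print(s['eef_pos'],s['tool_rot'],s['qpos'])
import pickle
pickle.dump({k:im[k] for k in im},open('w1.pkl','wb'))
for n,z in dict(carousel_axis=123,loading_window=63,plunger_knob=191,notch_green=123,notch_blue=123,notch_orange=123,spindle_green=63,spindle_blue=63,spindle_orange=63,core_green_mid=63,core_blue_mid=63,core_orange_mid=63,roll_blue_mid=25).items():
    for r in models.place_of('wrist',n)[:2]:
      print(n,round(r['score'],2),np.round(r['uv'],1),atz(im,r['uv'],z).round(1))
```

```text
[639.90136065 -10.93297294 400.23271814] [3.14137865e+00 4.72046365e-04 1.76767285e+00] [ 0.42005673  0.59774596 -0.84809319  1.26745285  0.43902145  1.46214222
  1.38385318]
loading_window 0.54 [493.2  90.1] [514.4 243.4  63. ]
plunger_knob 0.88 [296.7 213.6] [679.7  19.6 191. ]
notch_green 0.59 [276.6 192.5] [ 6.811e+02 -1.000e-01  1.230e+02]
notch_blue 0.62 [254.3  46.8] [529.5 -54.4 123. ]
notch_blue 0.6 [333.  141.5] [610.1  50.5 123. ]
notch_orange 0.91 [214.6 136.7] [630.7 -81.2 123. ]
spindle_green 0.73 [254.6  44.4] [522.  -58.4  63. ]
spindle_blue 0.55 [355.4 108. ] [570.4  79.1  63. ]
core_green_mid 0.88 [251.9  45.5] [523.9 -61.4  63. ]
core_green_mid 0.64 [292.8 213.3] [722.6  31.2  63. ]
core_orange_mid 0.66 [294.9 211.2] [719.1  33.4  63. ]
core_orange_mid 0.54 [217.5 137.1] [640.2 -85.2  63. ]
roll_blue_mid 0.97 [495.  89.] [508.7 266.7  25. ]
roll_blue_mid 0.53 [14.6 47.6] [ 580.8 -370.9   25. ]
```

View pics/w1.png

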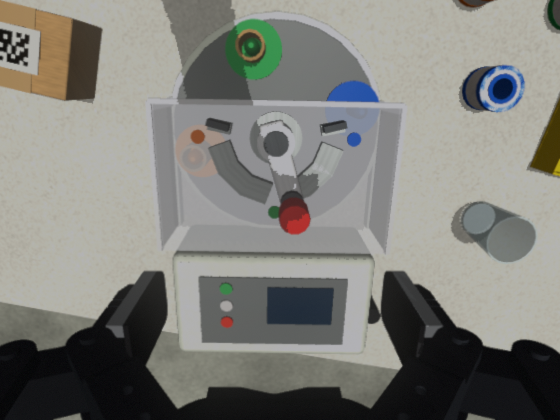

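Run:
```python
from h import *
import pickle
im=pickle.load(open('w1.pkl','rb'))
hsv=cv2.cvtColor(im['color'],cv2.COLOR_BGR2HSV)
for n,uv in dict(do=(198,136),db=(354,139),dg=(274,212),hoodL=(149,101),hoodR=(404,105)).items():
    print(n,atz(im,uv,111).round(1))
a=cv2.imread('pics/w1.png')[0:230,140:420];cv2.imwrite('pics/w1z.png',cv2.resize(a,None,fx=2.8,fy=2.8,interpolation=2))
# color centroids
def cen(lo,hi,box):
    m=cv2.inRange(hsv,lo,hi);b=np.zeros_like(m);b[box[1]:box[3],box[0]:box[2]]=m[box[1]:box[3],box[0]:box[2]]
    ys,xs=np.nonzero(b);return (xs.mean(),ys.mean()),len(xs)
for n,a in dict(db=((100,150,60),(130,255,255),(345,130,364,148)),dg=((50,80,20),(80,255,255),(264,204,282,220)),do=((5,120,60),(15,255,255),(190,128,206,145)),knob=((170,120,50),(180,255,255),(270,190,320,240))).items():
    try:
        c,k=cen(*a);print(n,c,k,atz(im,c,111).round(1),atz(im,c,191).round(1))
    except Exception as e: print(n,e)
```

```text
do [ 635.5 -101.7  111. ]
db [603.9  75.9 111. ]
dg [709.5   2.4 111. ]
hoodL [ 607.2 -161.5  111. ]
hoodR [555.5 121.7 111. ]
db (np.float64(353.6962962962963), np.float64(139.0074074074074)) 135 [603.9  75.6 111. ] [596.4  56.6 191. ]
dg (np.float64(273.505376344086), np.float64(211.70967741935485)) 93 [709.3   1.8 111. ] [682.2  -3.6 191. ]
do (np.float64(197.07971014492753), np.float64(136.1086956521739)) 138 [ 635.9 -102.8  111. ] [622.4 -88.8 191. ]
knob (np.float64(293.2), np.float64(203.4)) 5 [694.1  23.2 111. ] [669.9  13.9 191. ]
```

View pics/w1z.png

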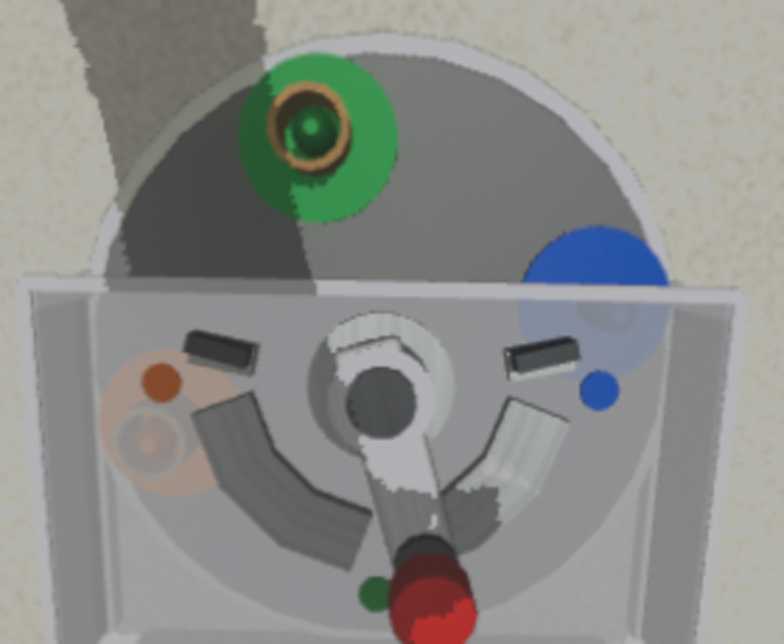

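```bash
python3 - <<'E'
from h import *
import pickle
w=pickle.load(open('w1.pkl','rb'))
S=snap('scene','s1.png');T=snap('top','t1.png')
print(atz(w,(251.4,45.4),94).round(1))
def red(im,box):
    h=cv2.cvtColor(im['color'],cv2.COLOR_BGR2HSV);m=cv2.inRange(h,(0,130,40),(6,255,255))|cv2.inRange(h,(172,130,40),(180,255,255))
    b=np.zeros_like(m);b[box[1]:box[3],box[0]:box[2]]=m[box[1]:box[3],box[0]:box[2]];ys,xs=np.nonzero(b);return (xs.mean(),ys.mean()),(xs.min(),xs.max(),ys.min(),ys.max())
for im,b in ((w,(270,185,320,245)),(S,(280,230,310,270)),(T,(260,140,285,165))):
    print(red(im,b))
for n,im in (('scene',S),('top',T),('wrist',w)):
    for r in models.cut_out(n,'plunger_knob')[:2]:
        ys,xs=np.nonzero(r['pixels']);print(n,r['score'],r['uv'],xs.mean(),ys.mean(),xs.min(),xs.max(),ys.min(),ys.max())
P=np.array([621,-13.3,0]);c,s=np.cos(.18),np.sin(.18)
for im in (w,S,T):
  print([proj(im,P+[a*c-b*s,a*s+b*c,111]).round(1) for a,b in ((90,0),(0,90),(0,-90),(-41,145),(-41,-145))])
E
python3 -c "
import cv2
for f,(a,b,c,d) in dict(s1=(200,310,220,360),t1=(120,240,220,340)).items():
  im=cv2.imread(f'pics/{f}.png')[a:b,c:d];cv2.imwrite(f'pics/{f}z.png',cv2.resize(im,None,fx=5,fy=5,interpolation=2))"
```

```text
[526.4 -59.7  94. ]
((np.float64(294.3619186046512), np.float64(218.98401162790697)), (np.int64(280), np.int64(309), np.int64(205), np.int64(233)))
((np.float64(295.25373134328356), np.float64(242.47761194029852)), (np.int64(290), np.int64(301), np.int64(236), np.int64(250)))
((np.float64(270.5), np.float64(157.0)), (np.int64(270), np.int64(271), np.int64(156), np.int64(158)))
scene 0.46 [296.4, 244.5] 294.8263157894737 243.1263157894737 288 302 235 251
wrist 0.92 [291.9, 214.1] 293.15296566077 215.95109261186263 278 310 198 234
[array([274.3, 212.1]), array([353.2, 139.8]), array([197.7, 137.3]), array([404.4, 104.3]), array([147.5, 100.2])]
[array([287.8, 269. ]), array([322.2, 238.2]), array([254.2, 237.7]), array([342.4, 224.9]), array([234.6, 224.2])]
[array([276.1, 150.5]), array([254.4, 181.7]), array([307.7, 171.8]), array([240.2, 196.9]), array([326.3, 180.8])]
```

View pics/s1z.png

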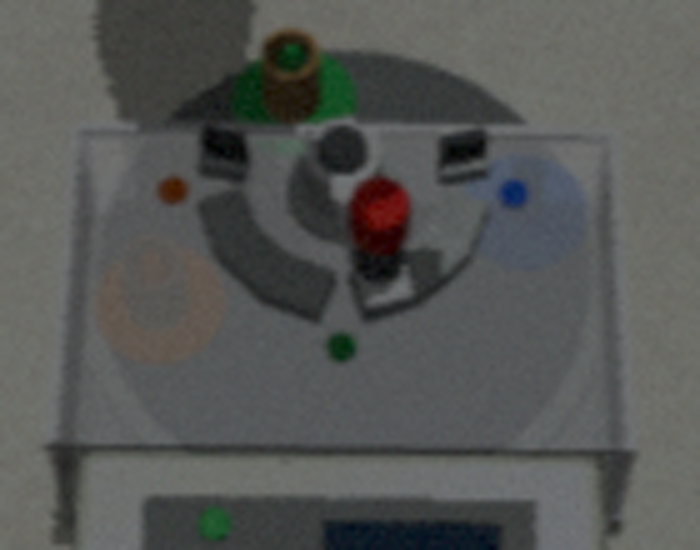

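View pics/t1z.png

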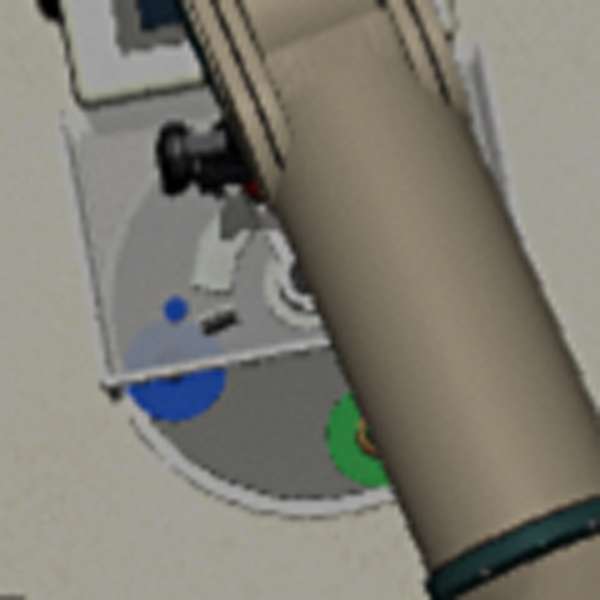

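Run:
```python
from h import *
import pickle
w=pickle.load(open('w1.pkl','rb'));S=snap('scene')
x,e=tri([(w,(293.7,216)),(S,(295.2,243))]);print(x.round(1),e)
A=np.array([621,-13.3]);
for z in (191,202):
  for im,u in ((w,(293.7,216)),(S,(295.2,243))):
    d=atz(im,u,z)[:2]-A;print(z,d.round(1),np.hypot(*d).round(1),np.degrees(np.arctan2(d[1],d[0])).round(1))
for im,u in ((w,(251.4,45.4)),(S,(278.2,210.8))):
    d=atz(im,u,94)[:2]-A;print('sp',d.round(1),np.hypot(*d).round(1),np.degrees(np.arctan2(d[1],d[0])).round(1)-180)
```

```text
[679.6  15.9 200.5] [0.1, 0.1]
191 [61.8 30.5] 68.9 26.3
191 [53.6 28.2] 60.6 27.7
202 [58.  29.2] 64.9 26.7
202 [59.4 29.2] 66.2 26.2
sp [-94.6 -46.4] 105.4 -333.9
sp [-88.3 -45.3] 99.2 -332.8
```

```bash
python3 mv.py '[[679.5,16,260,1.75],[679.5,16,183,1.75,3]]'
```

```text
3 x [0.0177, 0.0438, 0.14, 0, 0, 0.02]
3 x [0.0177, 0.0438, 0.217, 0, 0, 0.02]
total 6
```

Request:
move_arm([
  [[0.0177,0.0438,0.14,0,0,0.02],[0.0177,0.0438,0.14,0,0,0.02],[0.0177,0.0438,0.14,0,0,0.02],[0.0177,0.0438,0.14,0,0,0.02],[0.0177,0.0438,0.18,0,0,0.02],[0.0177,0.0438,0.217,0,0,0.02],[0.0177,0.0438,0.217,0,0,0.02],[0.0177,0.0438,0.217,0,0,0.02]],
])

```text
clock: 8.7
eef_pos: [681.2, 16.3, 186.3]
tool_rot: [3.137, 0.0, 1.749]
force: [0.4, 1.1, 1.2]
width: 85.4
```

Run:
```python
from h import *
s=ctrl.read_state();print(s['eef_pos'],s['force']);im=snap('wrist','w2.png');snap('scene','s2.png')
im=cv2.imread('pics/s2.png')[170:310,220:400];cv2.imwrite('pics/s2z.png',cv2.resize(im,None,fx=4,fy=4,interpolation=2))
```

```text
[681.18177744  16.33210019 186.3333021 ] [0.41570757 1.12405217 1.15481396]
```

View pics/w2.png

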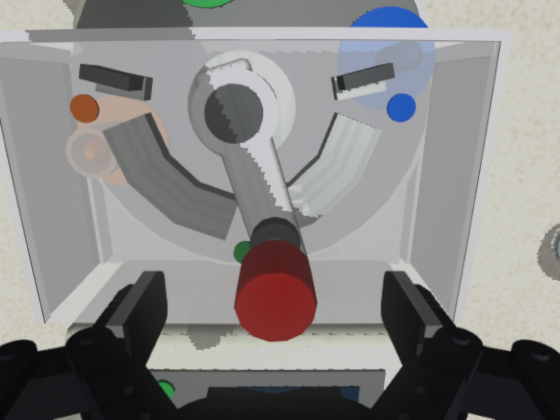

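View pics/s2z.png

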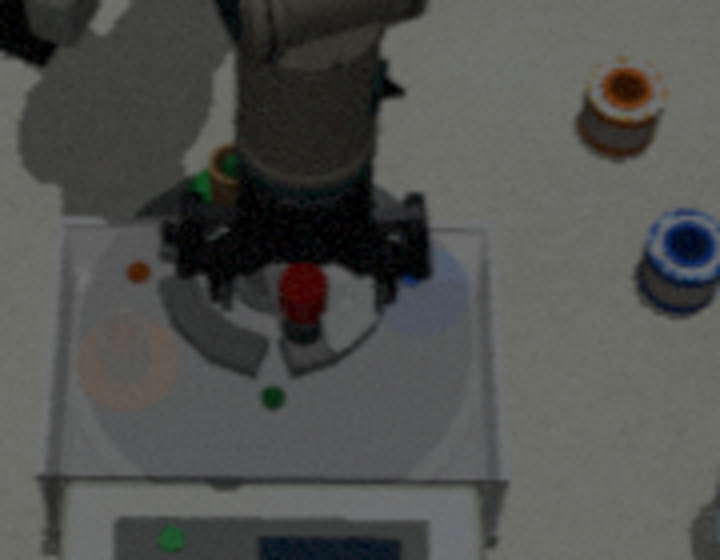

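Request:
move_arm([
  [[0,0,0,0,0,0],[0,0,0,0,0,0],[0,0,0,0,0,0],[0,0,0,0,0,0],[0,0,0,0,0,0],[0,0,0,0,0,0],[0,0,0,0,0,0],[0,0,-0.007,0,0,0],[0,0,-0.007,0,0,0],[0,0,-0.007,0,0,0]],
], jaw=0)

```text
clock: 10.05
eef_pos: [679.4, 16.2, 189.0]
tool_rot: [-3.141, -0.001, 1.75]
force: [2.9, 2.3, -8.3]
width: 28.4
```

Run:
```python
import json,numpy as np
c=json.load(open('cmd.json'));c[2]+=7;json.dump(c,open('cmd.json','w'));print(c)
from h import *
s=ctrl.read_state();print(s['eef_pos'],s['tool_rot'],s['force'],s['torque'],s['width']);print(s['clock'])
import mv
A=np.array([621,-13.3])
W=[[*(A+65*np.array([np.cos(np.radians(a+10.3)),np.sin(np.radians(a+10.3))])),c[2],1.75,1] for a in list(np.linspace(20,90,13))]
W[-1][4]=4
print(mv.rows(W))
```

```text
[679.47243192494, 16.036464399659717, 190.01299999999992, 1.75]
[679.38500346  16.16443585 188.9680148 ] [-3.14100543e+00 -6.02344411e-04  1.75018832e+00] [ 2.92082572  2.2883873  -8.26706151] [ 0.51024456 -0.73642637  0.01125792] 28.374858974092938
10.05
1 x [0.0038, -0.0017, -0.0, 0, 0, -0.0]
1 x [0.0099, -0.0043, -0.0, 0, 0, -0.0]
1 x [0.0157, -0.0075, -0.0, 0, 0, -0.0]
1 x [0.0212, -0.0112, -0.0, 0, 0, -0.0]
1 x [0.0262, -0.0155, -0.0, 0, 0, -0.0]
1 x [0.0308, -0.0203, -0.0, 0, 0, -0.0]
1 x [0.0348, -0.0255, -0.0, 0, 0, -0.0]
1 x [0.0383, -0.0311, -0.0, 0, 0, -0.0]
1 x [0.0413, -0.0371, -0.0, 0, 0, -0.0]
1 x [0.0436, -0.0433, -0.0, 0, 0, -0.0]
1 x [0.0452, -0.0497, -0.0, 0, 0, -0.0]
1 x [0.0462, -0.0562, -0.0, 0, 0, -0.0]
4 x [0.0466, -0.0628, -0.0, 0, 0, -0.0]
total 16
None
```

Request:
move_arm([
  [[0.0038,-0.0017,0,0,0,0],[0.0099,-0.0043,0,0,0,0],[0.0157,-0.0075,0,0,0,0],[0.0212,-0.0112,0,0,0,0],[0.0262,-0.0155,0,0,0,0],[0.0308,-0.0203,0,0,0,0],[0.0348,-0.0255,0,0,0,0],[0.0383,-0.0311,0,0,0,0],[0.0413,-0.0371,0,0,0,0],[0.0436,-0.0433,0,0,0,0],[0.0452,-0.0497,0,0,0,0],[0.0462,-0.0562,0,0,0,0],[0.0466,-0.0628,0,0,0,0],[0.0466,-0.0628,0,0,0,0],[0.0466,-0.0628,0,0,0,0],[0.0466,-0.0628,0,0,0,0],[0.0466,-0.0628,0,0,0,0]],
])

```text
clock: 12.18
eef_pos: [608.7, 50.8, 189.7]
tool_rot: [-3.14, -0.0, 1.75]
force: [-2.5, 5.0, -8.9]
width: 28.8
```

Run:
```python
from h import *
s=ctrl.read_state();print(s['eef_pos'],s['tool_rot'],s['force'],s['torque'],s['width'])
im=snap('wrist','w3.png');snap('scene','s3.png')
im=cv2.imread('pics/s3.png')[170:310,220:400];cv2.imwrite('pics/s3z.png',cv2.resize(im,None,fx=4,fy=4,interpolation=2))
```

```text
[608.65528537  50.75348997 189.67228949] [-3.13981901e+00 -2.31818472e-04  1.75008174e+00] [-2.46042894  5.03632789 -8.92005743] [1.02348029 0.43751614 0.01540553] 28.75135281964577
```

View pics/w3.png

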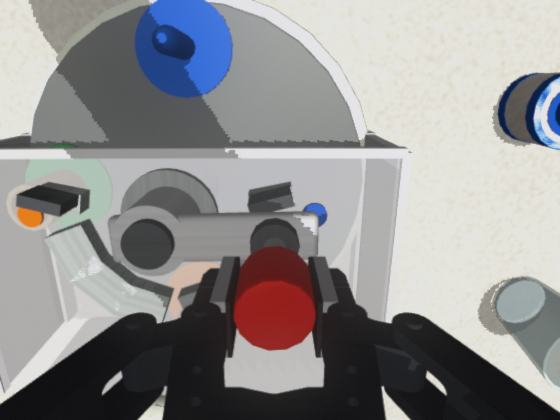

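View pics/s3z.png

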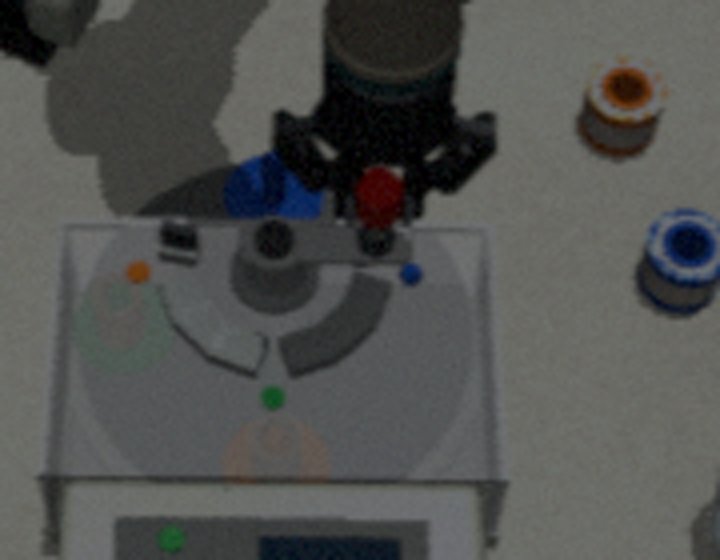

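Request:
move_arm([
  [[0,0,0.006,0,0,0],[0,0,0.011,0,0,0],[0,0,0.011,0,0,0],[0,0,0.011,0,0,0],[0,0,0.011,0,0,0]],
])

```text
clock: 12.9
eef_pos: [609.2, 50.8, 179.0]
tool_rot: [-3.141, -0.0, 1.75]
force: [-2.2, 4.1, -7.2]
width: 28.7
```

Request:
move_arm([
  [[0,0,0.005,0,0,0],[0,0,0.005,0,0,0],[0,0,0.005,0,0,0]],
])

```text
clock: 13.28
eef_pos: [609.6, 50.9, 174.1]
tool_rot: [3.141, -0.0, 1.75]
force: [-1.1, 4.5, -6.6]
width: 28.5
```

Run:
```python
import json
c=json.load(open('cmd.json'));c[2]-=16;json.dump(c,open('cmd.json','w'));print(c)
import mv
mv.rows([[c[0],c[1],250,1.75],[515,250,250,1.75]])
```

```text
[609.3718482679905, 50.69635722919706, 174.01299999999992, 1.75]
2 x [0.0, 0.0, -0.076, 0, 0, -0.0]
5 x [0.2129, -0.0573, -0.076, 0, 0, -0.0]
total 7
```

Request:
move_arm([
  [[0,0,0,0,0,0],[0,0,0,0,0,0],[0,0,0,0,0,0],[0,0,0,0,0,0]],
], jaw=1)

```text
clock: 13.78
eef_pos: [609.7, 50.2, 174.4]
tool_rot: [3.141, 0.001, 1.749]
force: [0.1, 1.1, 0.1]
width: 85.4
```

Request:
move_arm([
  [[0,0,-0.04,0,0,0],[0,0,-0.076,0,0,0],[0,0,-0.076,0,0,0],[0.2129,-0.0573,-0.076,0,0,0],[0.2129,-0.0573,-0.076,0,0,0],[0.2129,-0.0573,-0.076,0,0,0],[0.2129,-0.0573,-0.076,0,0,0],[0.2129,-0.0573,-0.076,0,0,0],[0.2129,-0.0573,-0.076,0,0,0],[0.2129,-0.0573,-0.076,0,0,0]],
])

```text
clock: 15.02
eef_pos: [515.8, 248.1, 249.4]
tool_rot: [-3.141, 0.001, 1.747]
force: [-0.2, -0.7, 0.6]
width: 85.4
```

Run:
```python
from h import *
im=snap('wrist','w4.png');S=snap('scene','s4.png')
im['pos']=ctrl.read_state()['eef_pos']
import pickle;pickle.dump((im,S),open('w4.pkl','wb'))
for n in ('roll_blue_mid',):
  a=models.place_of('wrist',n)[0];b=models.place_of('scene',n)[0];print(a,atz(im,a['uv'],25),b,atz(S,b['uv'],25))
r=models.cut_out('wrist',n)[0];ys,xs=np.nonzero(r['pixels']);print(xs.min(),xs.max(),ys.min(),ys.max())
a=models.place_of('scene','plunger_knob');print(a, [atz(S,q['uv'],191) for q in a])
im=cv2.imread('pics/s4.png')[170:310,220:400];cv2.imwrite('pics/s4z.png',cv2.resize(im,None,fx=4,fy=4,interpolation=2))
```

```text
{'uv': [288.8, 163.3], 'score': 0.86} [510.18047011 261.69035069  25.        ] {'uv': [388.3, 235.3], 'score': 0.8} [512.78899363 255.2632519   25.        ]
258 320 130 196
[{'uv': [315.3, 223.1], 'score': 0.57}] [array([609.77132242,  54.05183704, 191.        ])]
```

View pics/w4.png

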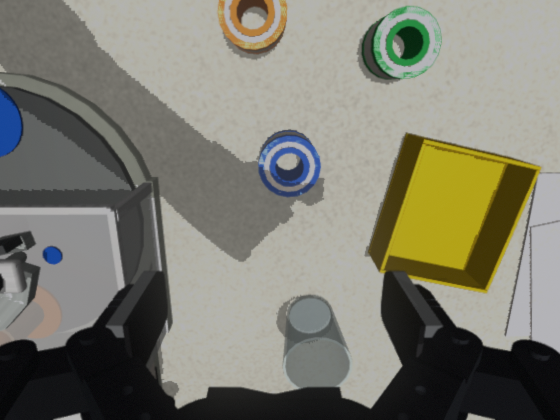

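View pics/s4z.png

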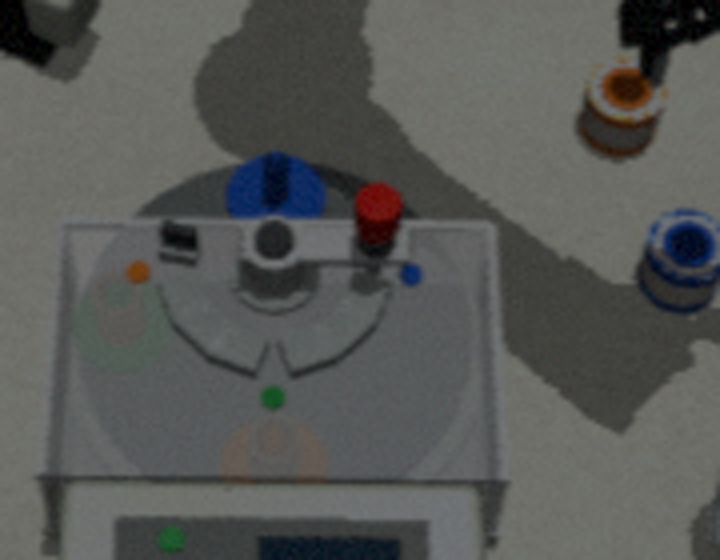

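```bash
cat > circ.py <<'E'
from h import *
from scipy.optimize import least_squares
def fit(im,color_lo,color_hi,box,z,R):
    """fit a circle (radius R at height z) to outermost coloured pixels in box"""
    h=cv2.cvtColor(im['color'],cv2.COLOR_BGR2HSV);m=cv2.inRange(h,color_lo,color_hi)
    b=np.zeros_like(m);x0,y0,x1,y1=box;b[y0:y1,x0:x1]=m[y0:y1,x0:x1]
    ys,xs=np.nonzero(b);hull=cv2.convexHull(np.c_[xs,ys].astype(np.int32))[:,0]
    P=np.array([atz(im,p,z)[:2] for p in hull])
    c,r=cv2.minEnclosingCircle(P.astype(np.float32));return np.array(c),r
E
python3 - <<'E'
from circ import *
import pickle
im,S=pickle.load(open('w4.pkl','rb'))
print(atz(im,(289.5,166.5),50))
print(fit(im,(100,110,40),(130,255,255),(245,120,330,205),50,29))
print(fit(im,(35,80,40),(85,255,255),(355,0,445,85),50,29), fit(im,(5,120,60),(22,255,255),(210,0,295,60),50,29))
for u in ((417,43),(252,15)): print(atz(im,u,50))
q=cv2.imread('pics/w4.png')[100:220,230:350];cv2.imwrite('pics/w4z.png',cv2.resize(q,None,fx=5,fy=5,interpolation=2))
E
```

```text
[508.20207298 261.01915328  50.        ]
(array([506.1151123 , 261.02789307]), 30.97429847717285)
(array([385.64126587, 333.50482178]), 33.124664306640625) (array([384.73681641, 205.72393799]), 29.009868621826172)
[382.85565725 348.66238102  50.        ]
[386.42381704 205.98125007  50.        ]
```

View pics/w4z.png

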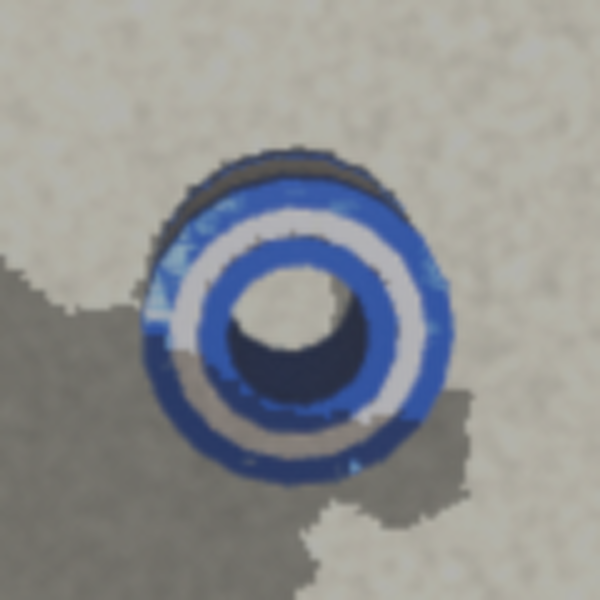

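```bash
python3 - <<'E'
from h import *
import pickle
im,S=pickle.load(open('w4.pkl','rb'));print(atz(S,(392.5,230),50)); print(atz(S,(373.5+3,192),50))
E
python3 mv.py '[[509,260,80,1.75],[509,260,14,1.75,3]]'
```

```text
[508.30120365 262.36741196  50.        ]
[387.97894436 206.44846799  50.        ]
4 x [0.0109, -0.0042, 0.17, 0, 0, -0.0]
3 x [0.0109, -0.0042, 0.236, 0, 0, -0.0]
total 7
```

Request:
move_arm([
  [[0.0119,-0.0042,0.06,0,0,0],[0.0119,-0.0042,0.11,0,0,0],[0.0119,-0.0042,0.16,0,0,0],[0.0119,-0.0042,0.18,0,0,0],[0.0119,-0.0042,0.21,0,0,0],[0.0119,-0.0042,0.236,0,0,0],[0.0119,-0.0042,0.236,0,0,0],[0.0119,-0.0042,0.236,0,0,0]],
])

```text
clock: 16.32
eef_pos: [509.8, 261.8, 15.5]
tool_rot: [3.139, -0.001, 1.75]
force: [-0.3, 0.5, 0.3]
width: 85.2
```

Request:
move_arm([
  [[0,0,0,0,0,0],[0,0,0,0,0,0],[0,0,0,0,0,0],[0,0,0,0,0,0],[0,0,0,0,0,0]],
], jaw=0)

```text
clock: 16.95
eef_pos: [509.6, 261.4, 15.7]
tool_rot: [3.139, -0.0, 1.75]
force: [-1.4, -0.9, 7.4]
width: 57.3
```

Run:
```python
import json
c=json.load(open('cmd.json'));c[1]+=1;json.dump(c,open('cmd.json','w'));print(c)
import mv
mv.rows([[c[0],c[1],150,1.75],[518,-32,150,1.75]])
from h import *
print(ctrl.read_state()['eef_pos']); snap('wrist','w5.png')
```

```text
[508.96524528088696, 260.95027971714035, 14.01299999999992, 1.75]
3 x [0.0, 0.0, -0.136, 0, 0, -0.0]
6 x [-0.2899, -0.0433, -0.136, 0, 0, -0.0]
total 9
[509.62660218 261.38364731  15.74366087]
```

View pics/w5.png

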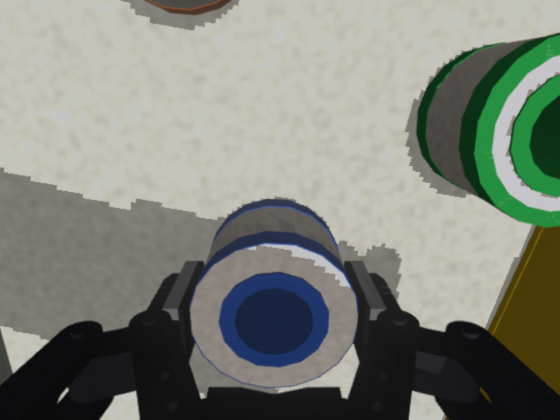

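Run:
```python
from h import *
im=snap('wrist'); s=ctrl.read_state();Rm=R.from_euler('xyz',s['tool_rot']).as_matrix()
for u in ((274,316),(274,320)):
  p=atz(im,u,50);print(p,Rm.T@(p-s['eef_pos']))
```

```text
[506.57712121 260.27184341  50.        ] [ -0.54697274  -3.10297593 -34.27623997]
[508.16179175 260.55702944  50.        ] [ -0.54899226  -1.49285396 -34.27237643]
```

Request:
move_arm([
  [[0,0,-0.03,0,0,0],[0,0,-0.08,0,0,0],[0,0,-0.136,0,0,0],[0,0,-0.136,0,0,0],[-0.2899,-0.0433,-0.136,0,0,0],[-0.2899,-0.0433,-0.136,0,0,0],[-0.2899,-0.0433,-0.136,0,0,0],[-0.2899,-0.0433,-0.136,0,0,0],[-0.2899,-0.0433,-0.136,0,0,0],[-0.2899,-0.0433,-0.136,0,0,0],[-0.2899,-0.0433,-0.136,0,0,0],[-0.2899,-0.0433,-0.136,0,0,0],[-0.2899,-0.0433,-0.136,0,0,0]],
])

```text
clock: 18.68
eef_pos: [517.8, -30.7, 150.0]
tool_rot: [3.141, -0.0, 1.752]
force: [-0.2, 0.8, -1.1]
width: 57.1
```

Run:
```python
from h import *
im=snap('wrist','w6.png'); s=ctrl.read_state();print(s['eef_pos'])
S=snap('scene','s6.png'); 
for n in ('plunger_knob','spindle_blue','roll_blue_mid','loading_window'):
  for r in models.place_of('scene',n)[:2]:print(n,r)
q=cv2.imread('pics/s6.png')[170:310,220:400];cv2.imwrite('pics/s6z.png',cv2.resize(q,None,fx=4,fy=4,interpolation=2))
```

```text
[517.87604228 -30.91680101 150.05692488]
plunger_knob {'uv': [211.1, 156.3], 'score': 0.61}
plunger_knob {'uv': [314.3, 226.5], 'score': 0.43}
spindle_blue {'uv': [286.6, 213.3], 'score': 0.62}
roll_blue_mid {'uv': [287.2, 192.3], 'score': 0.98}
loading_window {'uv': [286.3, 210.3], 'score': 0.73}
```

View pics/w6.png

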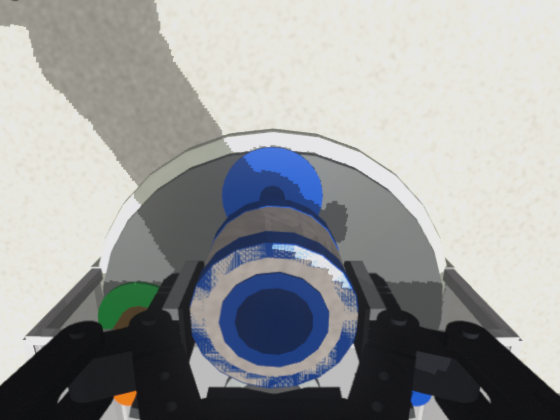

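View pics/s6z.png

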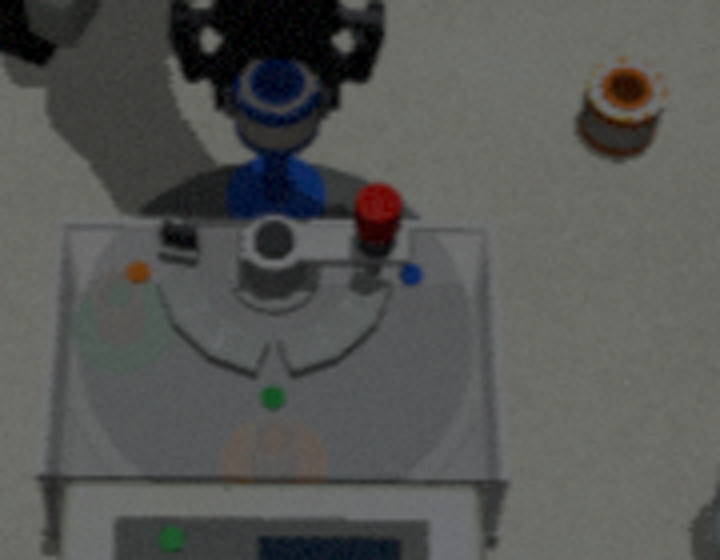

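```bash
cat >> circ.py <<'E'
def lsq(P):
    f=lambda q:np.hypot(P[:,0]-q[0],P[:,1]-q[1])-q[2]
    r=least_squares(f,[*P.mean(0),30],loss='soft_l1');return r.x,np.abs(f(r.x)).mean()
E
python3 - <<'E'
from circ import *
im=snap('wrist'); s=ctrl.read_state()
h=cv2.cvtColor(im['color'],cv2.COLOR_BGR2HSV);m=cv2.inRange(h,(100,110,60),(130,255,255))
pts=[]
for y in range(150,205,4):
    xs=np.nonzero(m[y,215:330])[0]+215
    if len(xs): pts+= [(xs.min(),y),(xs.max(),y)]
for x in range(235,312,6):
    ys=np.nonzero(m[140:190,x])[0]+140
    if len(ys): pts.append((x,ys.min()))
P=np.array([atz(im,p,38)[:2] for p in pts]);print(lsq(P))
# top face of roll, manual outline
zt=s['eef_pos'][2]+34.3
out=[(190,317),(358,317),(274,244),(274,388),(212,265),(337,265),(215,370),(333,370)]
P=np.array([atz(im,p,zt)[:2] for p in out]);q,e=lsq(P);print(q,e,s['eef_pos'])
b=[(219,320),(328,320),(274,273),(274,368)]
P=np.array([atz(im,p,zt)[:2] for p in b]);q,e=lsq(P);print(q,e)
E
```

```text
(array([516.42192399, -32.8784098 ,  35.64426162]), np.float64(0.17378043694204437))
[517.12417049 -32.5118156   29.34332137] 0.4000521555580212 [517.86769275 -31.96937992 150.02671712]
[517.68673185 -32.62785765  19.00740994] 0.2369337720931739
```

Request:
move_arm([
  [[0,-0.0007,0.02,0,0,0],[0,-0.0007,0.035,0,0,0],[0,-0.0007,0.045,0,0,0],[0,-0.0007,0.055,0,0,0],[0,-0.0007,0.065,0,0,0],[0,-0.0007,0.075,0,0,0],[0,-0.0007,0.085,0,0,0],[0,-0.0007,0.093,0,0,0],[0,-0.0007,0.096,0,0,0],[0,-0.0007,0.096,0,0,0]],
])

```text
clock: 20.27
eef_pos: [517.3, -32.0, 54.1]
tool_rot: [3.141, 0.0, 1.75]
force: [0.2, -0.5, -1.0]
width: 57.4
```

Request:
move_arm([
  [[0,0,0.001,0,0,0],[0,0,0.001,0,0,0],[0,0,0.001,0,0,0]],
])

```text
clock: 20.65
eef_pos: [517.4, -32.1, 53.7]
tool_rot: [3.141, 0.0, 1.75]
force: [-1.1, 0.4, 6.0]
width: 57.0
```

Request:
move_arm([
  [[0,0,0,0,0,0],[0,0,0,0,0,0],[0,0,0,0,0,0],[0,0,0,0,0,0],[0,0,-0.04,0,0,0],[0,0,-0.09,0,0,0],[0,0,-0.146,0,0,0],[0,0,-0.146,0,0,0],[0,0,-0.146,0,0,0]],
], jaw=1)

```text
clock: 21.78
eef_pos: [516.7, -32.7, 198.7]
tool_rot: [-3.141, 0.001, 1.75]
force: [-0.1, -0.2, -0.7]
width: 85.7
```

Run:
```python
from circ import *
im=snap('wrist','w7.png'); s=ctrl.read_state();print(s['eef_pos'])
S=snap('scene','s7.png')
for n,z in (('roll_blue_mid',63),('plunger_knob',191)):
  for c,i in (('wrist',im),('scene',S)):
    for r in models.place_of(c,n)[:1]:print(n,c,r,atz(i,r['uv'],z))
q=cv2.imread('pics/s7.png')[170:310,220:400];cv2.imwrite('pics/s7z.png',cv2.resize(q,None,fx=4,fy=4,interpolation=2))
```

```text
[516.25166235 -32.63199133 198.08434407]
roll_blue_mid wrist {'uv': [276.4, 187.0], 'score': 0.83} [513.8512531  -31.74710885  63.        ]
roll_blue_mid scene {'uv': [289.2, 213.0], 'score': 0.79} [515.28171649 -30.89964993  63.        ]
```

View pics/w7.png

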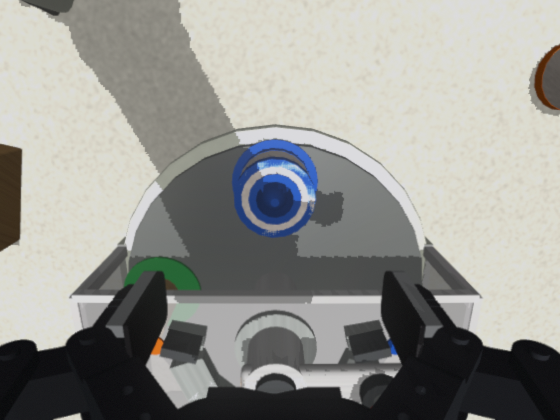

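View pics/s7z.png

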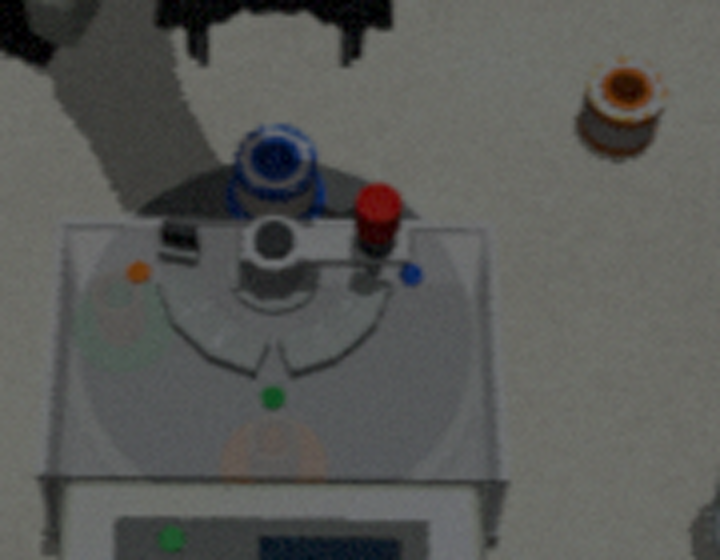

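Run:
```python
import json,numpy as np
c=json.load(open('cmd.json'));d=np.array([np.sin(1.75),-np.cos(1.75)])*-0.7;c=[c[0]+d[0],c[1]+d[1],c[2]-97+146,c[3]];json.dump(c,open('cmd.json','w'));print(c)
import mv
mv.rows([[540,-10,250,1.75],[609.7,51.2,250,1.75],[609.7,51.2,174,1.75]])
```

```text
[np.float64(517.3433951512216), np.float64(-32.15007273019156), 199.01299999999992, 1.75]
2 x [0.0178, 0.0262, -0.051, 0, 0, -0.0]
2 x [0.0656, 0.1057, -0.051, 0, 0, -0.0]
2 x [0.0656, 0.1057, 0.025, 0, 0, -0.0]
total 6
```

Request:
move_arm([
  [[0.0178,0.0262,-0.051,0,0,0],[0.0178,0.0262,-0.051,0,0,0],[0.0656,0.1057,-0.051,0,0,0],[0.0656,0.1057,-0.051,0,0,0],[0.0656,0.1057,-0.051,0,0,0],[0.0656,0.1057,-0.02,0,0,0],[0.0656,0.1057,0.01,0,0,0],[0.0656,0.1057,0.025,0,0,0],[0.0656,0.1057,0.025,0,0,0],[0.0656,0.1057,0.025,0,0,0]],
])

```text
clock: 23.32
eef_pos: [610.0, 51.3, 175.0]
tool_rot: [3.14, -0.0, 1.75]
force: [-1.0, -0.6, 0.7]
width: 85.4
```

Request:
move_arm([
  [[0,0,0,0,0,0],[0,0,0,0,0,0],[0,0,0,0,0,0],[0,0,0,0,0,0],[0,0,0,0,0,0],[0,0,0,0,0,0],[0,0,0,0,0,0],[0,0,-0.008,0,0,0],[0,0,-0.016,0,0,0],[0,0,-0.016,0,0,0],[0,0,-0.016,0,0,0]],
], jaw=0)

```text
clock: 24.7
eef_pos: [608.9, 51.0, 189.4]
tool_rot: [-3.14, -0.0, 1.75]
force: [0.1, 0.4, -8.6]
width: 28.4
```

Run:
```python
import json,numpy as np
c=json.load(open('cmd.json'));c[2]+=16;json.dump(c,open('cmd.json','w'));print(c)
from h import *
s=ctrl.read_state();print(s['eef_pos'],s['force'],s['width'])
import mv
A=np.array([621.3,-12.8])
W=[[*(A+65*np.array([np.cos(np.radians(a+10.3)),np.sin(np.radians(a+10.3))])),c[2],1.75,1] for a in list(np.linspace(85,0,16))]
print(mv.rows(W))
```

```text
[609.65776848519, 51.24001346689003, 190.01299999999992, 1.75]
[608.89614756  51.0225153  189.35923866] [ 0.10751152  0.375035   -8.63537831] 28.44221254816477
1 x [-0.0003, 0.0057, 0.0, 0, 0, -0.0]
1 x [-0.0012, 0.012, 0.0, 0, 0, -0.0]
1 x [-0.0027, 0.0183, 0.0, 0, 0, -0.0]
1 x [-0.0048, 0.0244, 0.0, 0, 0, -0.0]
1 x [-0.0075, 0.0302, 0.0, 0, 0, -0.0]
1 x [-0.0108, 0.0357, 0.0, 0, 0, -0.0]
1 x [-0.0146, 0.0409, 0.0, 0, 0, -0.0]
1 x [-0.0188, 0.0457, 0.0, 0, 0, -0.0]
1 x [-0.0236, 0.0501, 0.0, 0, 0, -0.0]
1 x [-0.0287, 0.0539, 0.0, 0, 0, -0.0]
1 x [-0.0342, 0.0572, 0.0, 0, 0, -0.0]
1 x [-0.04, 0.06, 0.0, 0, 0, -0.0]
1 x [-0.0461, 0.0622, 0.0, 0, 0, -0.0]
1 x [-0.0523, 0.0638, 0.0, 0, 0, -0.0]
1 x [-0.0586, 0.0647, 0.0, 0, 0, -0.0]
1 x [-0.0651, 0.065, 0.0, 0, 0, -0.0]
total 16
None
```

Request:
move_arm([
  [[-0.0003,0.0057,0,0,0,0],[-0.0012,0.012,0,0,0,0],[-0.0027,0.0183,0,0,0,0],[-0.0048,0.0244,0,0,0,0],[-0.0075,0.0302,0,0,0,0],[-0.0108,0.0357,0,0,0,0],[-0.0146,0.0409,0,0,0,0],[-0.0188,0.0457,0,0,0,0],[-0.0236,0.0501,0,0,0,0],[-0.0287,0.0539,0,0,0,0],[-0.0342,0.0572,0,0,0,0],[-0.04,0.06,0,0,0,0],[-0.0461,0.0622,0,0,0,0],[-0.0523,0.0638,0,0,0,0],[-0.0586,0.0647,0,0,0,0],[-0.0651,0.065,0,0,0,0],[-0.0651,0.065,0,0,0,0],[-0.0651,0.065,0,0,0,0],[-0.0651,0.065,0,0,0,0]],
])

```text
clock: 27.08
eef_pos: [685.5, -1.9, 190.2]
tool_rot: [3.141, 0.001, 1.75]
force: [3.4, -1.2, -9.5]
width: 28.2
```

Request:
move_arm([
  [[0,0,0.006,0,0,0],[0,0,0.012,0,0,0],[0,0,0.016,0,0,0],[0,0,0.016,0,0,0],[0,0,0.016,0,0,0]],
])

```text
clock: 27.7
eef_pos: [685.4, -1.0, 174.7]
tool_rot: [3.141, -0.0, 1.75]
force: [2.3, -0.3, -1.2]
width: 28.3
```

Run:
```python
import json
c=json.load(open('cmd.json'));c[2]-=16;json.dump(c,open('cmd.json','w'));print(c)
from h import *
snap('wrist','w8.png');s=ctrl.read_state();print(s['eef_pos'],s['force'])
```

```text
[685.2206732547778, -1.231478057386262, 174.01299999999992, 1.75]
[685.3769607   -0.95627629 174.65909211] [ 2.33562775 -0.90954842 -0.61051274]
```

View pics/w8.png

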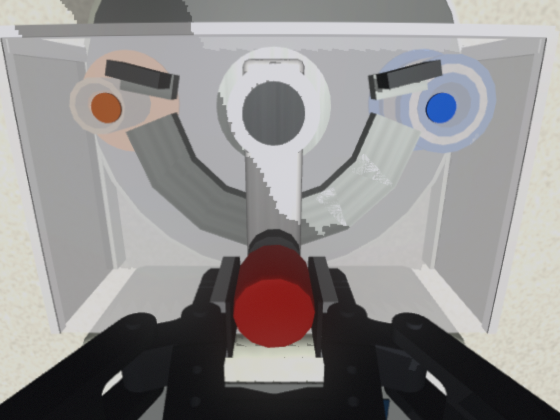

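Request:
move_arm([
  [[0,0,0,0,0,0],[0,0,0,0,0,0],[0,0,0,0,0,0],[0,0,0,0,0,0],[0,0,-0.04,0,0,0],[0,0,-0.076,0,0,0],[0,0,-0.076,0,0,0],[0,0,-0.076,0,0,0]],
], jaw=1)

```text
clock: 28.75
eef_pos: [684.7, -1.5, 249.6]
tool_rot: [-3.141, 0.0, 1.75]
force: [0.3, -1.1, -0.3]
width: 85.2
```

Run:
```python
import json,numpy as np
c=json.load(open('cmd.json'));c[2]+=76;json.dump(c,open('cmd.json','w'))
from h import *
im=snap('wrist','w9.png');S=snap('scene','s9.png')
def red(im,box):
    h=cv2.cvtColor(im['color'],cv2.COLOR_BGR2HSV);m=cv2.inRange(h,(0,130,30),(6,255,255))|cv2.inRange(h,(172,130,30),(180,255,255))
    b=np.zeros_like(m);b[box[1]:box[3],box[0]:box[2]]=m[box[1]:box[3],box[0]:box[2]];ys,xs=np.nonzero(b);return np.array([(xs.min()+xs.max())/2,(ys.min()+ys.max())/2]),(xs.min(),xs.max(),ys.min(),ys.max())
a=red(im,(200,100,350,350));b=red(S,(270,220,320,280));print(a,b,tri([(im,a[0]),(S,b[0])]))
import mv
mv.rows([[600,-20,250,1.75],[518,-32,250,1.75]])
q=cv2.imread('pics/s9.png')[170:310,220:400];cv2.imwrite('pics/s9z.png',cv2.resize(q,None,fx=4,fy=4,interpolation=2))
```

```text
(array([274.5, 228. ]), (np.int64(249), np.int64(300), np.int64(200), np.int64(256))) (array([287.5, 246. ]), (np.int64(282), np.int64(293), np.int64(239), np.int64(253))) (array([685.99645946,  -1.75612577, 190.59462262]), [0.3, 0.3])
2 x [-0.0033, -0.0872, 0.0, 0, 0, -0.0]
2 x [-0.0005, -0.17, 0.0, 0, 0, -0.0]
total 4
```

View pics/s9z.png

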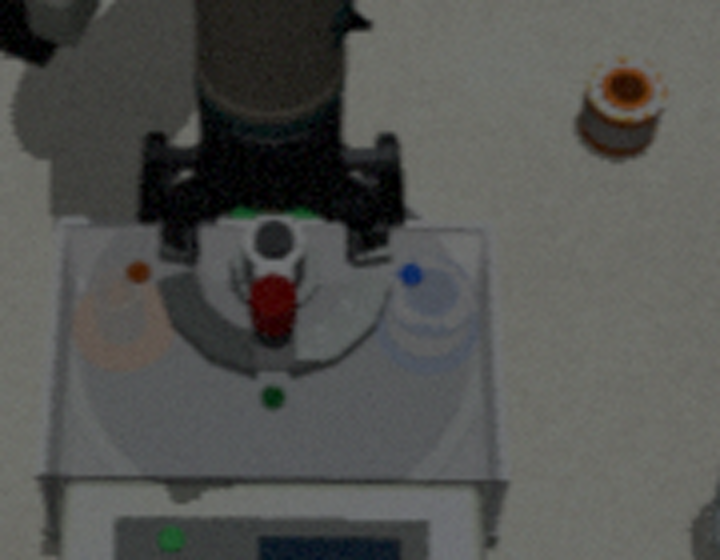

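View pics/w9.png

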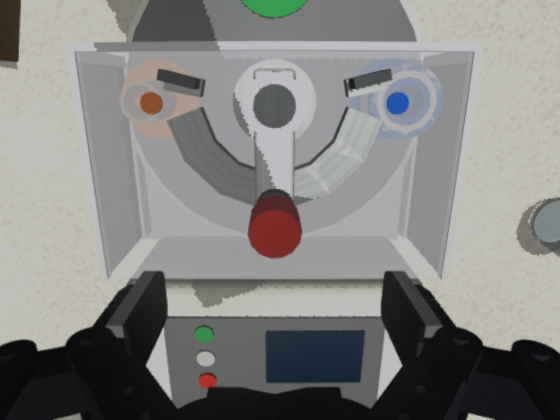

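Request:
move_arm([
  [[-0.0033,-0.0872,0,0,0,0],[-0.0033,-0.0872,0,0,0,0],[-0.0005,-0.17,0,0,0,0],[-0.0005,-0.17,0,0,0,0],[-0.0005,-0.17,0.05,0,0,0],[-0.0005,-0.17,0.05,0,0,0],[-0.0005,-0.17,0.05,0,0,0]],
])

```text
clock: 29.72
eef_pos: [518.5, -31.5, 200.6]
tool_rot: [3.141, -0.001, 1.75]
force: [0.5, 0.1, 0.1]
width: 85.3
```

Run:
```python
import json
c=json.load(open('cmd.json'));c[2]-=50;json.dump(c,open('cmd.json','w'));print(c)
from circ import *
im=snap('wrist','w10.png');s=ctrl.read_state();print(s['eef_pos'])
import pickle;pickle.dump(im,open('w10.pkl','wb'))
q=im['color'][120:270,190:360];cv2.imwrite('pics/w10z.png',cv2.resize(q,None,fx=4,fy=4,interpolation=2))
for r in models.place_of('wrist','core_green_mid'):print(r,atz(im,r['uv'],63))
```

```text
[518.0321853140333, -32.02530049123692, 200.0129999999999, 1.75]
[518.92908191 -31.44317848 201.04740749]
{'uv': [269.5, 182.9], 'score': 0.63} [513.94388125 -36.12383884  63.        ]
```

View pics/w10z.png

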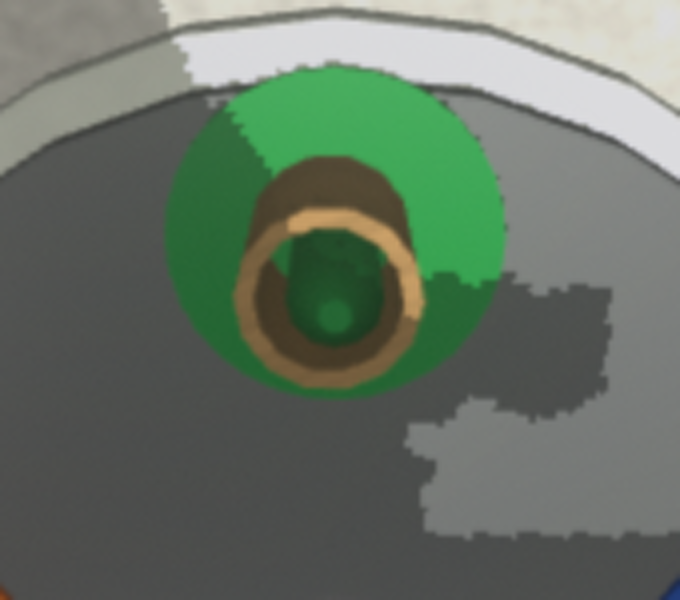

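Run:
```python
from circ import *
import pickle
im=pickle.load(open('w10.pkl','rb'))
for u,z in (((272.4,194.6),88),((273.9,177.75),38),((273.75,199.2),94)):print(atz(im,u,z).round(1))
```

```text
[515.6 -33.5  88. ]
[515.3 -32.3  38. ]
[517.  -32.2  94. ]
```

```bash
python3 - <<'E'
from circ import *
import pickle
im,S=pickle.load(open('w4.pkl','rb'))
for u in ((407,133),(540,166),(487,292),(381,270)):print(atz(im,u,50).round(1))
E
python3 mv.py '[[516,-33.3,90,1.75],[516,-33.3,54,1.75]]'
```

```text
[458.6 361.2  50. ]
[465.5 495.9  50. ]
[604.1 492.5  50. ]
[598.1 373.9  50. ]
3 x [-0.0009, -0.0022, 0.11, 0, 0, -0.0]
1 x [-0.0009, -0.0022, 0.146, 0, 0, -0.0]
total 4
```

Request:
move_arm([
  [[-0.0009,-0.0022,0.05,0,0,0],[-0.0009,-0.0022,0.1,0,0,0],[-0.0009,-0.0022,0.12,0,0,0],[-0.0009,-0.0022,0.146,0,0,0],[-0.0009,-0.0022,0.146,0,0,0],[-0.0009,-0.0022,0.146,0,0,0]],
])

```text
clock: 30.58
eef_pos: [517.0, -33.0, 55.3]
tool_rot: [3.139, 0.0, 1.75]
force: [0.5, 0.3, -0.9]
width: 85.5
```

Request:
move_arm([
  [[0,0,0,0,0,0],[0,0,0,0,0,0],[0,0,0,0,0,0],[0,0,0,0,0,0],[0,0,0,0,0,0],[0,0,0,0,0,0],[0,0,0,0,0,0]],
], jaw=0)

```text
clock: 31.45
eef_pos: [516.2, -33.5, 54.8]
tool_rot: [3.141, 0.001, 1.75]
force: [-0.9, -0.0, 5.6]
width: 32.9
```

```bash
python3 mv.py '[[516,-33.3,150,1.75],[500,200,170,1.75],[510,434,170,1.75],[510,434,70,1.75]]'
```

```text
2 x [0.0, -0.0, -0.096, 0, 0, -0.0]
5 x [0.2324, 0.0258, -0.116, 0, 0, -0.0]
5 x [0.4609, 0.0774, -0.116, 0, 0, -0.0]
2 x [0.4609, 0.0774, -0.016, 0, 0, -0.0]
total 14
```

Request:
move_arm([
  [[0,0,-0.03,0,0,0],[0,0,-0.07,0,0,0],[0,0,-0.096,0,0,0],[0,0,-0.1,0,0,0],[0.2324,0.0258,-0.116,0,0,0],[0.2324,0.0258,-0.116,0,0,0],[0.2324,0.0258,-0.116,0,0,0],[0.2324,0.0258,-0.116,0,0,0],[0.2324,0.0258,-0.116,0,0,0],[0.4609,0.0774,-0.116,0,0,0],[0.4609,0.0774,-0.116,0,0,0],[0.4609,0.0774,-0.116,0,0,0],[0.4609,0.0774,-0.116,0,0,0],[0.4609,0.0774,-0.116,0,0,0],[0.4609,0.0774,-0.116,0,0,0],[0.4609,0.0774,-0.116,0,0,0]],
])

```text
clock: 33.45
eef_pos: [510.9, 431.4, 169.3]
tool_rot: [-3.141, 0.002, 1.748]
force: [0.6, 0.5, -0.3]
width: 33.1
```

Run:
```python
from h import *
im=snap('wrist','w11.png');print(ctrl.read_state()['eef_pos'])
for n in ('core_bin_floor',):
  for r in models.place_of('wrist',n)[:1]:print(r,atz(im,r['uv'],4))
```

```text
[510.8665154  431.6952188  169.64562212]
{'uv': [273.9, 206.1], 'score': 0.97} [533.31171758 434.52060141   4.        ]
```

View pics/w11.png

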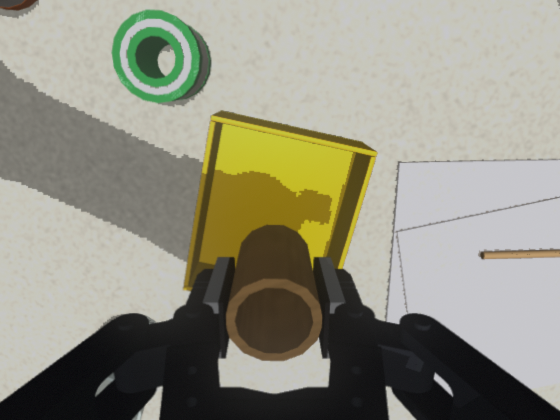

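Request:
move_arm([
  [[0.0015,0,0.05,0,0,0],[0.0015,0,0.1,0,0,0],[0.0015,0,0.128,0,0,0],[0.0015,0,0.128,0,0,0],[0.0015,0,0.128,0,0,0]],
])

```text
clock: 34.17
eef_pos: [510.4, 436.0, 43.5]
tool_rot: [3.14, -0.001, 1.749]
force: [1.4, -0.5, -0.3]
width: 32.5
```

Request:
move_arm([
  [[0,0,0,0,0,0],[0,0,0,0,0,0],[0,0,0,0,0,0],[0,0,-0.03,0,0,0],[0,0,-0.08,0,0,0],[0,0,-0.14,0,0,0],[0,0,-0.14,0,0,0]],
], jaw=0.55)

```text
clock: 35.05
eef_pos: [511.3, 438.7, 188.0]
tool_rot: [3.133, -0.006, 1.75]
force: [-0.7, -0.2, -0.3]
width: 46.8
```

Run:
```python
import json,numpy as np
c=json.load(open('cmd.json'));print(c)
# recorded (510,434,70); actual stopped at z170 then +1.5 tool x, down 128, up 140
c=[c[0]+1.5*np.cos(1.75),c[1]+1.5*np.sin(1.75),170-128+140,1.75];json.dump(c,open('cmd.json','w'));print(c)
import mv
mv.rows([[395,338,230,1.75]])
from h import *
snap('scene','s12.png');im=snap('wrist','w12.png');print(ctrl.read_state()['eef_pos'])
```

```text
[510.0347429201869, 434.01233845561575, 70.0129999999999, 1.75]
[np.float64(509.76737383671264), np.float64(435.48831737592667), 182, 1.75]
3 x [-0.0755, -0.1303, -0.048, 0, 0, -0.0]
total 3
[509.80548067 435.3592205  182.70224455]
```

View pics/w12.png

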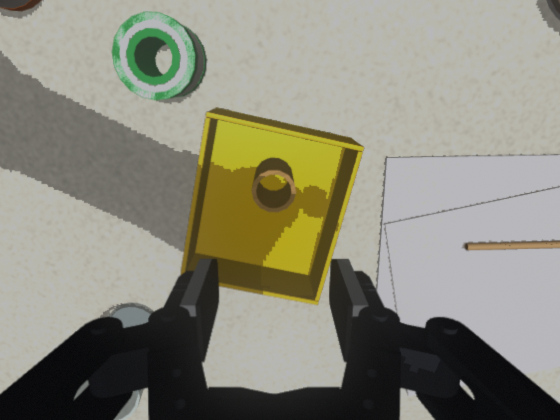

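Run:
```python
from circ import *
im=snap('wrist');S=snap('scene')
print(atz(im,(154,56),50)); 
r=models.place_of('scene','roll_green_mid')[0];print(r,atz(S,r['uv'],25))
```

```text
[428.41958579 335.50209445  50.        ]
{'uv': [419.3, 213.4], 'score': 0.82} [422.71219978 337.52952341  25.        ]
```

Request:
move_arm([
  [[-0.0755,-0.1303,-0.048,0,0,0],[-0.0755,-0.1303,-0.048,0,0,0],[-0.0755,-0.1303,-0.048,0,0,0],[-0.0755,-0.1303,-0.048,0,0,0],[-0.0755,-0.1303,-0.048,0,0,0],[-0.0755,-0.1303,-0.048,0,0,0]],
], jaw=1)

```text
clock: 36.05
eef_pos: [395.4, 338.5, 229.3]
tool_rot: [-3.141, -0.0, 1.75]
force: [-0.6, 0.4, -0.1]
width: 85.1
```

Run:
```python
from circ import *
im=snap('wrist','w13.png');print(ctrl.read_state()['eef_pos'])
import pickle;pickle.dump(im,open('w13.pkl','wb'))
q=im['color'][90:230,190:360];cv2.imwrite('pics/w13z.png',cv2.resize(q,None,fx=4,fy=4,interpolation=2))
```

```text
[395.23499349 338.48461545 229.30090444]
```

View pics/w13.png

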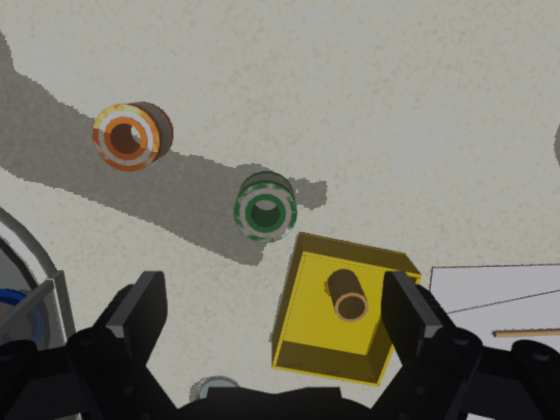

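View pics/w13z.png

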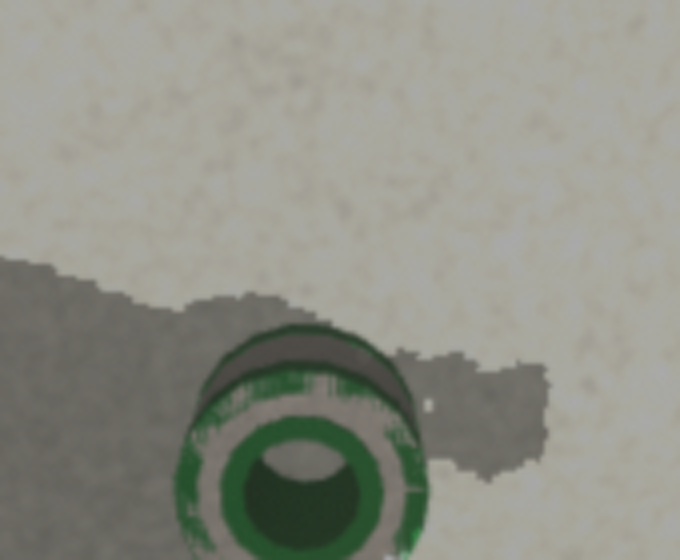

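Run:
```python
from circ import *
import pickle,mv
im=pickle.load(open('w13.pkl','rb'))
p=atz(im,(265.5,211.5),50);print(p,atz(im,(130,137),50))
mv.rows([[round(p[0],1)+.5,round(p[1],1),80,1.75],[round(p[0],1)+.5,round(p[1],1),15,1.75]])
```

```text
[428.55848903 336.26956737  50.        ] [382.12519634 209.27627908  50.        ]
3 x [-0.0077, 0.0332, 0.15, 0, 0, -0.0]
2 x [-0.0077, 0.0332, 0.215, 0, 0, -0.0]
total 5
```

Request:
move_arm([
  [[-0.0077,0.0332,0.05,0,0,0],[-0.0077,0.0332,0.1,0,0,0],[-0.0077,0.0332,0.15,0,0,0],[-0.0077,0.0332,0.17,0,0,0],[-0.0077,0.0332,0.195,0,0,0],[-0.0077,0.0332,0.215,0,0,0],[-0.0077,0.0332,0.215,0,0,0],[-0.0077,0.0332,0.215,0,0,0]],
])

```text
clock: 37.1
eef_pos: [429.1, 336.9, 15.2]
tool_rot: [3.141, -0.001, 1.75]
force: [-0.4, 0.6, 0.4]
width: 85.6
```

Request:
move_arm([
  [[0,0,0,0,0,0],[0,0,0,0,0,0],[0,0,0,0,0,0],[0,0,0,0,0,0],[0,0,0,0,0,0]],
], jaw=0)

```text
clock: 37.72
eef_pos: [429.5, 336.8, 16.2]
tool_rot: [3.14, -0.001, 1.75]
force: [0.2, 0.3, 5.7]
width: 55.8
```

Run:
```python
from circ import *
s=ctrl.read_state();print(s['eef_pos']);snap('wrist','w14.png')
import mv
c=mv.cur();mv.rows([[c[0],c[1],150,1.75],[516.5,-32,150,1.75]])
```

```text
[429.46125132 336.76628386  16.16459685]
3 x [0.0, 0.0, -0.135, 0, 0, -0.0]
7 x [-0.378, 0.0204, -0.135, 0, 0, -0.0]
total 10
```

View pics/w14.png

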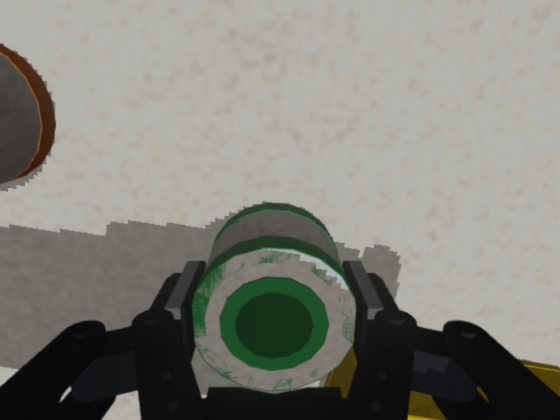

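Request:
move_arm([
  [[0,0,-0.03,0,0,0],[0,0,-0.08,0,0,0],[0,0,-0.135,0,0,0],[0,0,-0.135,0,0,0],[-0.378,0.0204,-0.135,0,0,0],[-0.378,0.0204,-0.135,0,0,0],[-0.378,0.0204,-0.135,0,0,0],[-0.378,0.0204,-0.135,0,0,0],[-0.378,0.0204,-0.135,0,0,0],[-0.378,0.0204,-0.135,0,0,0],[-0.378,0.0204,-0.135,0,0,0],[-0.378,0.0204,-0.135,0,0,0],[-0.378,0.0204,-0.135,0,0,0],[-0.378,0.0204,-0.135,0,0,0],[-0.378,0.0204,-0.135,0,0,0]],
])

```text
clock: 39.65
eef_pos: [516.3, -31.0, 150.1]
tool_rot: [3.141, -0.0, 1.752]
force: [-0.5, -0.4, 0.2]
width: 56.1
```

Run:
```python
from circ import *
im=snap('wrist','w15.png'); s=ctrl.read_state();print(s['eef_pos'],s['force'])
import pickle;pickle.dump((im,s),open('w15.pkl','wb'))
h=cv2.cvtColor(im['color'],cv2.COLOR_BGR2HSV);m=cv2.inRange(h,(40,90,40),(85,255,255))
pts=[]
for y in range(152,205,4):
    xs=np.nonzero(m[y,205:340])[0]+205
    if len(xs): pts+= [(xs.min(),y),(xs.max(),y)]
for x in range(240,305,6):
    ys=np.nonzero(m[120:190,x])[0]+120
    if len(ys): pts.append((x,ys.min()))
P=np.array([atz(im,p,38)[:2] for p in pts]);print(lsq(P))
```

```text
[516.30575086 -31.28662375 150.09629086] [-0.27610028 -0.20368233 -0.31049242]
(array([516.50374999, -32.65149488,  35.76514223]), np.float64(0.19228666358317964))
```

View pics/w15.png

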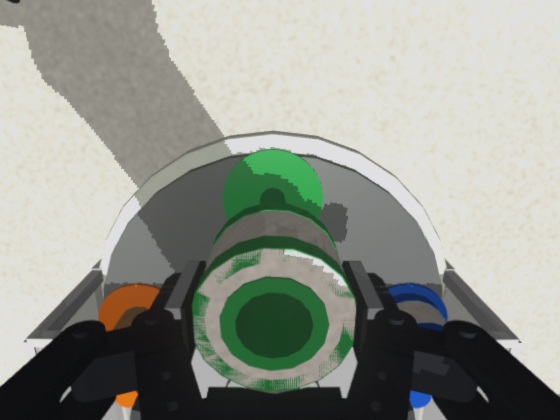

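Run:
```python
from circ import *
import pickle
im,s=pickle.load(open('w15.pkl','rb'));zt=183.9
for o in ([(192,320),(357,320),(274.5,248),(274.5,391)],[(219,323),(329,323),(274,276),(274,371)]):
  print(lsq(np.array([atz(im,p,zt)[:2] for p in o])))
```

```text
(array([517.19530026, -31.25121161,  28.87169849]), np.float64(0.28347551048341035))
(array([517.62635599, -31.35052035,  19.27324625]), np.float64(0.1840155467372835))
```

Request:
move_arm([
  [[-0.0005,-0.0008,0.02,0,0,0],[-0.0005,-0.0008,0.035,0,0,0],[-0.0005,-0.0008,0.045,0,0,0],[-0.0005,-0.0008,0.055,0,0,0],[-0.0005,-0.0008,0.065,0,0,0],[-0.0005,-0.0008,0.075,0,0,0],[-0.0005,-0.0008,0.085,0,0,0],[-0.0005,-0.0008,0.092,0,0,0],[-0.0005,-0.0008,0.096,0,0,0],[-0.0005,-0.0008,0.0965,0,0,0],[-0.0005,-0.0008,0.0965,0,0,0]],
])

```text
clock: 41.08
eef_pos: [515.5, -32.6, 54.1]
tool_rot: [3.142, 0.001, 1.75]
force: [-1.9, -0.7, 5.5]
width: 55.6
```

Request:
move_arm([
  [[0,0,0,0,0,0],[0,0,0,0,0,0],[0,0,0,0,0,0],[0,0,0,0,0,0],[0,0,-0.04,0,0,0],[0,0,-0.09,0,0,0],[0,0,-0.146,0,0,0],[0,0,-0.146,0,0,0]],
], jaw=1)

```text
clock: 42.08
eef_pos: [518.4, -32.0, 203.4]
tool_rot: [3.134, 0.002, 1.75]
force: [0.0, 0.5, -0.0]
width: 85.3
```

Run:
```python
from circ import *
import json,mv
c=mv.cur();d=np.array([np.cos(1.75),np.sin(1.75)])*-.5+np.array([np.sin(1.75),-np.cos(1.75)])*-.8
c=[c[0]+d[0],c[1]+d[1],c[2]-96.5+146,1.75];json.dump(c,open('cmd.json','w'))
im=snap('wrist','w16.png');snap('scene','s16.png');print(ctrl.read_state()['eef_pos'])
q=cv2.imread('pics/s16.png')[170:310,220:400];cv2.imwrite('pics/s16z.png',cv2.resize(q,None,fx=4,fy=4,interpolation=2))
k=[621.3+65*np.cos(.18),-12.8+65*np.sin(.18)];print(k)
mv.rows([[540,-28,260,1.75],[*k,260,1.75],[*k,174,1.75]])
```

```text
[515.58840836 -33.07948868 199.76973412]
[np.float64(685.2498400312279), np.float64(-1.1630777273214292)]
2 x [0.0002, 0.0246, -0.0605, 0, 0, -0.0]
3 x [0.0008, 0.1723, -0.0605, 0, 0, -0.0]
2 x [0.0008, 0.1723, 0.0255, 0, 0, -0.0]
total 7
```

View pics/w16.png

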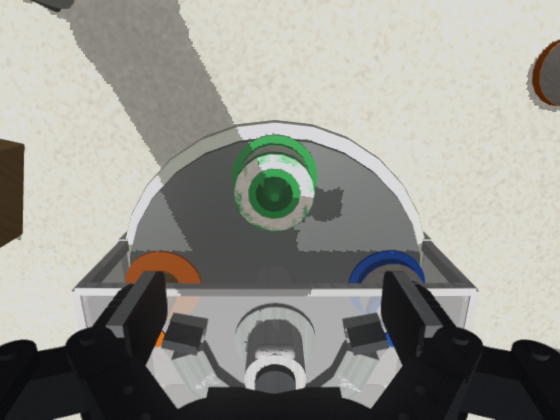

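View pics/s16z.png

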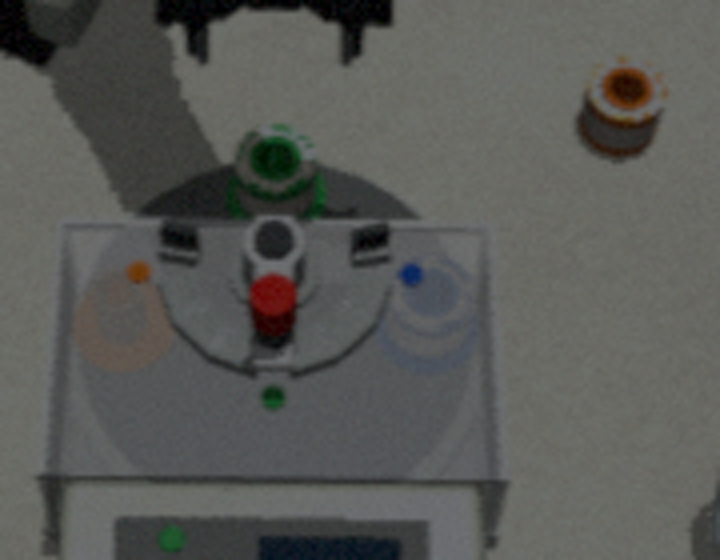

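Green roll seated. Now the knob to the orange notch.

Request:
move_arm([
  [[0.0002,0.0246,-0.0605,0,0,0],[0.0002,0.0246,-0.0605,0,0,0],[0.0008,0.1723,-0.0605,0,0,0],[0.0008,0.1723,-0.0605,0,0,0],[0.0008,0.1723,-0.0605,0,0,0],[0.0008,0.1723,-0.0605,0,0,0],[0.0008,0.1723,-0.02,0,0,0],[0.0008,0.1723,0.01,0,0,0],[0.0008,0.1723,0.0255,0,0,0],[0.0008,0.1723,0.0255,0,0,0],[0.0008,0.1723,0.0255,0,0,0]],
])

```text
clock: 43.55
eef_pos: [685.5, -0.9, 175.3]
tool_rot: [3.14, 0.0, 1.75]
force: [0.1, -0.8, 0.3]
width: 85.6
```

Request:
move_arm([
  [[0,0,0,0,0,0],[0,0,0,0,0,0],[0,0,0,0,0,0],[0,0,0,0,0,0],[0,0,0,0,0,0],[0,0,0,0,0,0],[0,0,0,0,0,0],[0,0,-0.008,0,0,0],[0,0,-0.016,0,0,0],[0,0,-0.016,0,0,0],[0,0,-0.016,0,0,0]],
], jaw=0)

```text
clock: 44.92
eef_pos: [685.0, -1.1, 189.4]
tool_rot: [-3.141, -0.0, 1.75]
force: [2.6, 0.6, -9.4]
width: 28.2
```

Run:
```python
import json,numpy as np
c=json.load(open('cmd.json'));c[2]+=16;json.dump(c,open('cmd.json','w'));print(c)
from h import *
s=ctrl.read_state();print(s['eef_pos'],s['force'],s['width'])
import mv
A=np.array([621.3,-12.8])
W=[[*(A+65*np.array([np.cos(np.radians(a+10.3)),np.sin(np.radians(a+10.3))])),c[2],1.75,1] for a in list(np.linspace(-5,-90,16))]
print(mv.rows(W))
```

```text
[685.2028486492129, -1.1330794626990013, 190.00000000000003, 1.75]
[684.97827643  -1.12402419 189.37380753] [ 2.56740056  0.58015557 -9.37061505] 28.160668467006413
1 x [-0.0057, -0.0002, -0.0, 0, 0, -0.0]
1 x [-0.0121, -0.0011, -0.0, 0, 0, -0.0]
1 x [-0.0183, -0.0026, -0.0, 0, 0, -0.0]
1 x [-0.0244, -0.0047, -0.0, 0, 0, -0.0]
1 x [-0.0302, -0.0074, -0.0, 0, 0, -0.0]
1 x [-0.0358, -0.0106, -0.0, 0, 0, -0.0]
1 x [-0.041, -0.0144, -0.0, 0, 0, -0.0]
1 x [-0.0458, -0.0187, -0.0, 0, 0, -0.0]
1 x [-0.0501, -0.0234, -0.0, 0, 0, -0.0]
1 x [-0.054, -0.0286, -0.0, 0, 0, -0.0]
1 x [-0.0573, -0.0341, -0.0, 0, 0, -0.0]
1 x [-0.0601, -0.0399, -0.0, 0, 0, -0.0]
1 x [-0.0622, -0.0459, -0.0, 0, 0, -0.0]
1 x [-0.0638, -0.0521, -0.0, 0, 0, -0.0]
1 x [-0.0648, -0.0585, -0.0, 0, 0, -0.0]
1 x [-0.0651, -0.0649, -0.0, 0, 0, -0.0]
total 16
None
```

Request:
move_arm([
  [[-0.0057,-0.0002,0,0,0,0],[-0.0121,-0.0011,0,0,0,0],[-0.0183,-0.0026,0,0,0,0],[-0.0244,-0.0047,0,0,0,0],[-0.0302,-0.0074,0,0,0,0],[-0.0358,-0.0106,0,0,0,0],[-0.041,-0.0144,0,0,0,0],[-0.0458,-0.0187,0,0,0,0],[-0.0501,-0.0234,0,0,0,0],[-0.054,-0.0286,0,0,0,0],[-0.0573,-0.0341,0,0,0,0],[-0.0601,-0.0399,0,0,0,0],[-0.0622,-0.0459,0,0,0,0],[-0.0638,-0.0521,0,0,0,0],[-0.0648,-0.0585,0,0,0,0],[-0.0651,-0.0649,0,0,0,0],[-0.0651,-0.0649,0,0,0,0],[-0.0651,-0.0649,0,0,0,0],[-0.0651,-0.0649,0,0,0,0]],
])

```text
clock: 47.3
eef_pos: [632.4, -76.9, 189.8]
tool_rot: [-3.141, 0.0, 1.75]
force: [-2.6, 0.8, -8.8]
width: 28.5
```

Request:
move_arm([
  [[0,0,0.006,0,0,0],[0,0,0.012,0,0,0],[0,0,0.016,0,0,0],[0,0,0.016,0,0,0],[0,0,0.016,0,0,0]],
])

```text
clock: 47.92
eef_pos: [633.8, -76.6, 174.7]
tool_rot: [3.139, 0.0, 1.75]
force: [1.8, 1.2, -2.8]
width: 28.0
```

Request:
move_arm([
  [[0,0,0,0,0,0],[0,0,0,0,0,0],[0,0,0,0,0,0],[0,0,0,0,0,0],[0,0,-0.04,0,0,0],[0,0,-0.076,0,0,0],[0,0,-0.076,0,0,0],[0,0,-0.076,0,0,0]],
], jaw=1)

```text
clock: 48.92
eef_pos: [632.3, -77.1, 249.4]
tool_rot: [-3.141, 0.0, 1.75]
force: [0.1, -0.7, -0.9]
width: 85.7
```

Run:
```python
import json,numpy as np
c=json.load(open('cmd.json'));c[2]+=60;json.dump(c,open('cmd.json','w'));print(c)
from h import *
im=snap('wrist','w17.png');S=snap('scene','s17.png')
def red(im,box):
    h=cv2.cvtColor(im['color'],cv2.COLOR_BGR2HSV);m=cv2.inRange(h,(0,130,30),(6,255,255))|cv2.inRange(h,(172,130,30),(180,255,255))
    b=np.zeros_like(m);b[box[1]:box[3],box[0]:box[2]]=m[box[1]:box[3],box[0]:box[2]];ys,xs=np.nonzero(b);return np.array([(xs.min()+xs.max())/2,(ys.min()+ys.max())/2]),(xs.min(),xs.max(),ys.min(),ys.max())
a=red(im,(200,100,350,350));b=red(S,(240,210,310,260));print(a,b,tri([(im,a[0]),(S,b[0])]))
import mv
mv.rows([[550,-55,250,1.75],[516.5,-32.5,200,1.75]])
q=cv2.imread('pics/s17.png')[170:310,220:400];cv2.imwrite('pics/s17z.png',cv2.resize(q,None,fx=4,fy=4,interpolation=2))
```

```text
[632.9459789198763, -76.75873361584435, 250.00000000000003, 1.75]
(array([274.5, 228. ]), (np.int64(249), np.int64(300), np.int64(198), np.int64(258))) (array([262., 223.]), (np.int64(257), np.int64(267), np.int64(216), np.int64(230))) (array([633.81469741, -77.18477044, 189.88895699]), [0.2, 0.2])
2 x [0.0362, -0.0777, 0.0, 0, 0, -0.0]
2 x [0.0643, -0.1067, 0.05, 0, 0, -0.0]
total 4
```

View pics/w17.png

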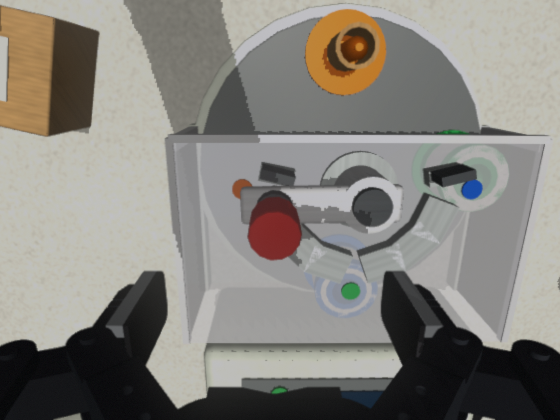

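View pics/s17z.png

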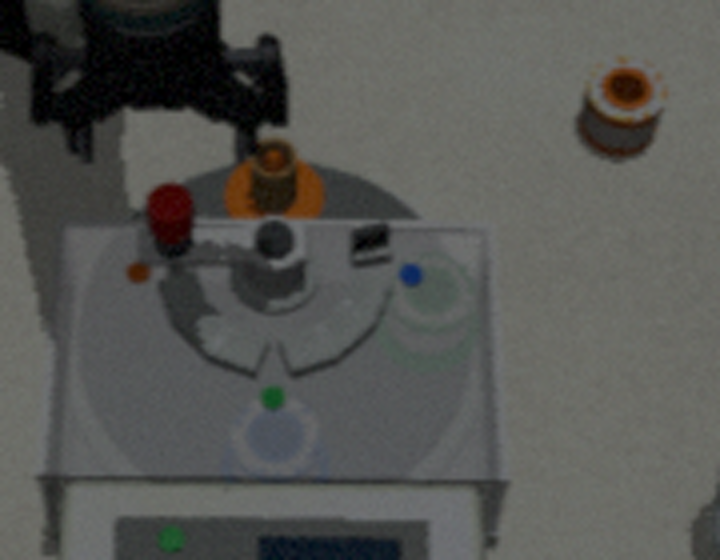

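Knob z≈190: home in the orange notch, with orange spindle and its core in the window.

Request:
move_arm([
  [[0.0362,-0.0777,0,0,0,0],[0.0362,-0.0777,0,0,0,0],[0.0643,-0.1067,0,0,0,0],[0.0643,-0.1067,0.05,0,0,0],[0.0643,-0.1067,0.05,0,0,0],[0.0643,-0.1067,0.05,0,0,0]],
])

```text
clock: 49.78
eef_pos: [517.0, -32.4, 200.5]
tool_rot: [3.141, -0.001, 1.75]
force: [-0.6, -0.6, -0.5]
width: 85.7
```

Run:
```python
from circ import *
im=snap('wrist','w18.png');s=ctrl.read_state();print(s['eef_pos'])
import pickle;pickle.dump(im,open('w18.pkl','wb'))
q=im['color'][120:270,190:360];cv2.imwrite('pics/w18z.png',cv2.resize(q,None,fx=4,fy=4,interpolation=2))
```

```text
[517.47709182 -32.34968087 200.99366959]
```

View pics/w18z.png

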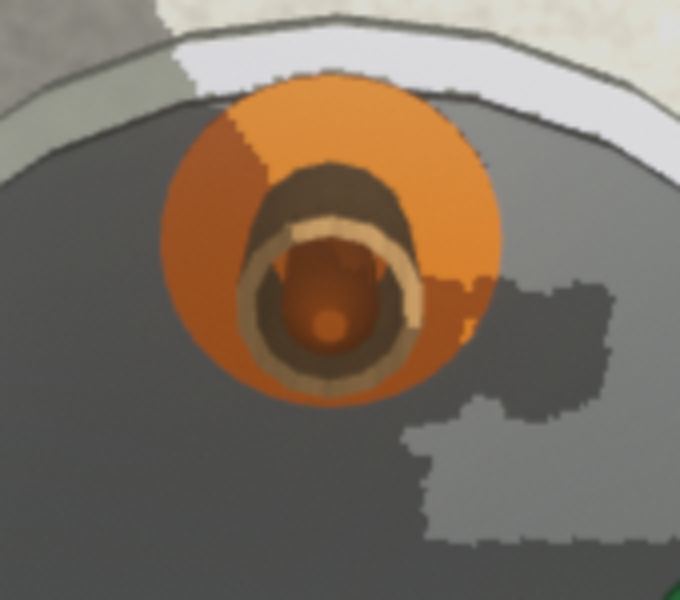

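Run:
```python
from circ import *
import pickle,mv
im=pickle.load(open('w18.pkl','rb'))
p=atz(im,(272.5,196.4),88);print(p, atz(im,(272.5,201.3),94))
mv.rows([[p[0]+.3,p[1],90,1.75],[p[0]+.3,p[1],54,1.75]])
```

```text
[515.4352726  -34.04066768  88.        ] [517.20437705 -33.7129715   94.        ]
3 x [-0.0014, -0.001, 0.11, 0, 0, -0.0]
1 x [-0.0014, -0.001, 0.146, 0, 0, -0.0]
total 4
```

Request:
move_arm([
  [[-0.0014,-0.001,0.05,0,0,0],[-0.0014,-0.001,0.1,0,0,0],[-0.0014,-0.001,0.12,0,0,0],[-0.0014,-0.001,0.146,0,0,0],[-0.0014,-0.001,0.146,0,0,0],[-0.0014,-0.001,0.146,0,0,0]],
])

```text
clock: 50.58
eef_pos: [516.9, -33.9, 55.3]
tool_rot: [3.139, 0.0, 1.75]
force: [-0.1, -0.0, -0.3]
width: 85.1
```

Request:
move_arm([
  [[0,0,0,0,0,0],[0,0,0,0,0,0],[0,0,0,0,0,0],[0,0,0,0,0,0],[0,0,0,0,0,0],[0,0,0,0,0,0],[0,0,0,0,0,0]],
], jaw=0)

```text
clock: 51.45
eef_pos: [516.0, -34.1, 54.7]
tool_rot: [3.141, 0.001, 1.75]
force: [0.1, -1.0, 5.3]
width: 31.9
```

```bash
python3 mv.py '[[516,-33.3,150,1.75],[500,200,170,1.75],[565,436,170,1.75],[565,436,42,1.75]]'
```

```text
2 x [0.0007, 0.0004, -0.096, 0, 0, -0.0]
5 x [0.2331, 0.0262, -0.116, 0, 0, -0.0]
5 x [0.4538, 0.1322, -0.116, 0, 0, -0.0]
3 x [0.4538, 0.1322, 0.012, 0, 0, -0.0]
total 15
```

Request:
move_arm([
  [[0,0,-0.03,0,0,0],[0,0,-0.07,0,0,0],[0.0007,0.0004,-0.1,0,0,0],[0.0007,0.0004,-0.1,0,0,0],[0.2331,0.0262,-0.116,0,0,0],[0.2331,0.0262,-0.116,0,0,0],[0.2331,0.0262,-0.116,0,0,0],[0.2331,0.0262,-0.116,0,0,0],[0.2331,0.0262,-0.116,0,0,0],[0.4538,0.1322,-0.116,0,0,0],[0.4538,0.1322,-0.116,0,0,0],[0.4538,0.1322,-0.116,0,0,0],[0.4538,0.1322,-0.116,0,0,0],[0.4538,0.1322,-0.116,0,0,0],[0.4538,0.1322,-0.116,0,0,0],[0.4538,0.1322,-0.116,0,0,0],[0.4538,0.1322,-0.116,0,0,0]],
])

```text
clock: 53.58
eef_pos: [565.5, 434.1, 170.1]
tool_rot: [3.141, 0.001, 1.748]
force: [-0.5, -0.1, 0.5]
width: 32.2
```

Run:
```python
from h import *
im=snap('wrist','w19.png');print(ctrl.read_state()['eef_pos'])
```

```text
[565.40621006 434.51274246 170.22419956]
```

View pics/w19.png

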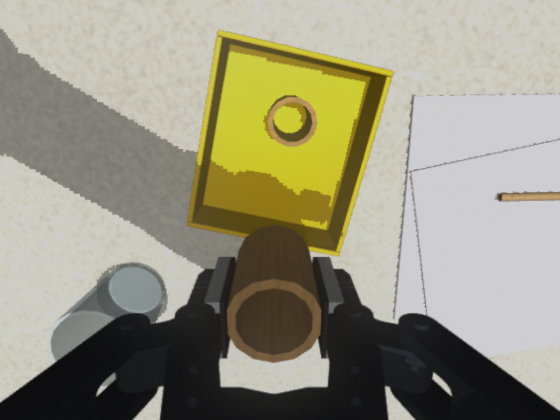

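Run:
```python
from h import *
im=snap('wrist')
for u in ((190,222),(340,252),(221,33),(391,72)):print(atz(im,u,50).round(1))
```

```text
[597.  375.1  50. ]
[601.3 492.5  50. ]
[462.4 380.5  50. ]
[466.2 496.2  50. ]
```

Request:
move_arm([
  [[0,0.001,0.05,0,0,0],[0,0.001,0.1,0,0,0],[0,0.001,0.128,0,0,0],[0,0.001,0.128,0,0,0],[0,0.001,0.128,0,0,0]],
])

```text
clock: 54.3
eef_pos: [566.5, 437.0, 43.7]
tool_rot: [3.14, -0.002, 1.75]
force: [-0.1, -0.4, 0.1]
width: 32.3
```

Request:
move_arm([
  [[0,0,0,0,0,0],[0,0,0,0,0,0],[0,0,0,0,0,0],[0,0,-0.03,0,0,0],[0,0,-0.08,0,0,0],[0,0,-0.14,0,0,0],[0,0,-0.14,0,0,0],[0,0,-0.14,0,0,0]],
], jaw=0.55)

```text
clock: 55.3
eef_pos: [565.7, 435.7, 182.0]
tool_rot: [3.141, 0.001, 1.75]
force: [0.1, -1.5, -0.9]
width: 47.0
```

Run:
```python
import json,numpy as np
import mv
c=mv.cur();c=[c[0]+1,c[1]+.2,182,1.75];json.dump(c,open('cmd.json','w'))
mv.rows([[395,215,230,1.75]])
from h import *
im=snap('wrist','w20.png');print(ctrl.read_state()['eef_pos'])
```

```text
6 x [-0.1872, -0.2077, -0.048, 0, 0, -0.0]
total 6
[565.40475985 435.26134641 180.828669  ]
```

View pics/w20.png

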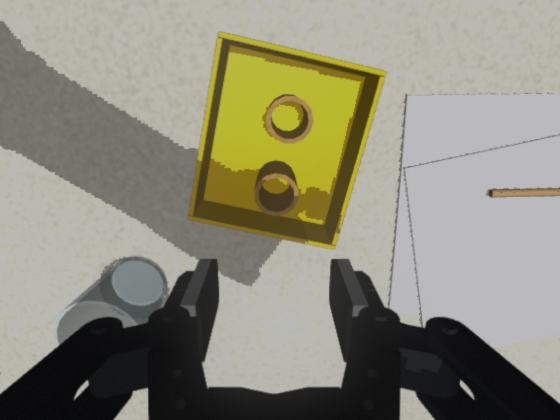

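Request:
move_arm([
  [[-0.1872,-0.2077,-0.048,0,0,0],[-0.1872,-0.2077,-0.048,0,0,0],[-0.1872,-0.2077,-0.048,0,0,0],[-0.1872,-0.2077,-0.048,0,0,0],[-0.1872,-0.2077,-0.048,0,0,0],[-0.1872,-0.2077,-0.048,0,0,0],[-0.1872,-0.2077,-0.048,0,0,0],[-0.1872,-0.2077,-0.048,0,0,0],[-0.1872,-0.2077,-0.048,0,0,0]],
], jaw=1)

```text
clock: 56.48
eef_pos: [394.9, 215.8, 229.7]
tool_rot: [-3.141, -0.001, 1.751]
force: [0.7, 0.1, -0.2]
width: 85.4
```

Run:
```python
from circ import *
im=snap('wrist','w21.png');print(ctrl.read_state()['eef_pos'])
import pickle;pickle.dump(im,open('w21.pkl','wb'))
q=im['color'][100:270,190:360];cv2.imwrite('pics/w21z.png',cv2.resize(q,None,fx=3.5,fy=3.5,interpolation=2))
```

```text
[394.82873173 215.66847372 229.7194517 ]
```

View pics/w21z.png

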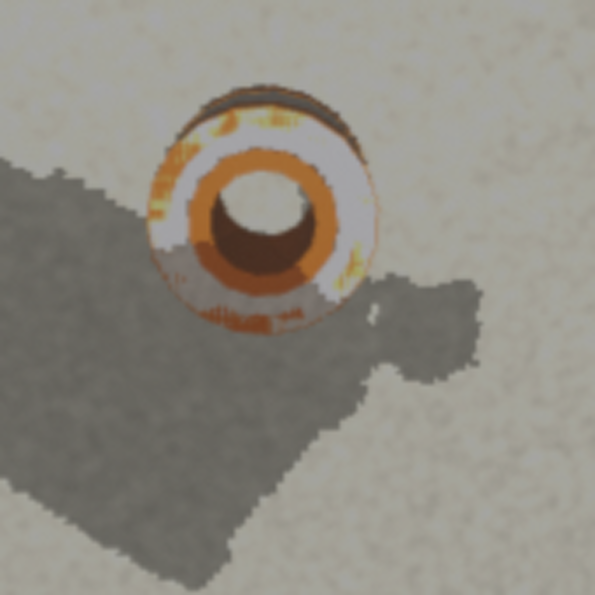

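Run:
```python
from circ import *
import pickle,mv
im=pickle.load(open('w21.pkl','rb'))
p=atz(im,(265.4,162.6),50);print(p)
mv.rows([[p[0]+.3,p[1],80,1.75],[p[0]+.3,p[1],15,1.75]])
```

```text
[383.51599546 205.90127689  50.        ]
3 x [-0.007, -0.0126, 0.15, 0, 0, -0.0]
2 x [-0.007, -0.0126, 0.215, 0, 0, -0.0]
total 5
```

Request:
move_arm([
  [[-0.007,-0.0126,0.05,0,0,0],[-0.007,-0.0126,0.1,0,0,0],[-0.007,-0.0126,0.15,0,0,0],[-0.007,-0.0126,0.17,0,0,0],[-0.007,-0.0126,0.195,0,0,0],[-0.007,-0.0126,0.215,0,0,0],[-0.007,-0.0126,0.215,0,0,0],[-0.007,-0.0126,0.215,0,0,0]],
])

```text
clock: 57.52
eef_pos: [383.8, 206.3, 15.4]
tool_rot: [3.141, -0.0, 1.75]
force: [0.5, -1.0, 0.2]
width: 85.2
```

Request:
move_arm([
  [[0,0,0,0,0,0],[0,0,0,0,0,0],[0,0,0,0,0,0],[0,0,0,0,0,0],[0,0,0,0,0,0]],
], jaw=0)

```text
clock: 58.15
eef_pos: [384.2, 206.0, 16.2]
tool_rot: [3.14, -0.0, 1.75]
force: [-1.0, -0.8, 10.4]
width: 57.0
```

Run:
```python
from circ import *
s=ctrl.read_state();print(s['eef_pos']);snap('wrist','w22.png')
import mv
c=mv.cur();mv.rows([[c[0],c[1],150,1.75],[516.3,-32.6,150,1.75]])
```

```text
[384.16527847 206.02039029  16.19510226]
3 x [0.0, 0.0, -0.135, 0, 0, -0.0]
5 x [-0.2583, 0.0879, -0.135, 0, 0, -0.0]
total 8
```

View pics/w22.png

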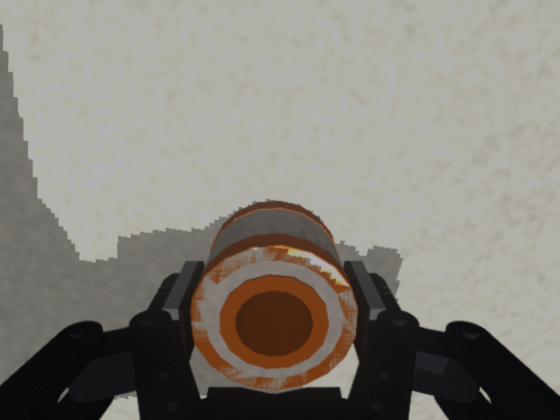

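Request:
move_arm([
  [[0,0,-0.03,0,0,0],[0,0,-0.08,0,0,0],[0,0,-0.135,0,0,0],[0,0,-0.135,0,0,0],[-0.2583,0.0879,-0.135,0,0,0],[-0.2583,0.0879,-0.135,0,0,0],[-0.2583,0.0879,-0.135,0,0,0],[-0.2583,0.0879,-0.135,0,0,0],[-0.2583,0.0879,-0.135,0,0,0],[-0.2583,0.0879,-0.135,0,0,0],[-0.2583,0.0879,-0.135,0,0,0],[-0.2583,0.0879,-0.135,0,0,0],[-0.2583,0.0879,-0.135,0,0,0],[-0.2583,0.0879,-0.135,0,0,0]],
])

```text
clock: 59.95
eef_pos: [516.1, -32.1, 150.1]
tool_rot: [3.141, 0.0, 1.751]
force: [-0.2, 0.1, -0.7]
width: 57.4
```

Run:
```python
from circ import *
im=snap('wrist','w23.png'); s=ctrl.read_state();print(s['eef_pos'],s['force'])
h=cv2.cvtColor(im['color'],cv2.COLOR_BGR2HSV);m=cv2.inRange(h,(5,110,40),(25,255,255))
pts=[]
for y in range(152,205,4):
    xs=np.nonzero(m[y,205:340])[0]+205
    if len(xs): pts+= [(xs.min(),y),(xs.max(),y)]
for x in range(240,305,6):
    ys=np.nonzero(m[120:190,x])[0]+120
    if len(ys): pts.append((x,ys.min()))
P=np.array([atz(im,p,38)[:2] for p in pts]);print(lsq(P))
zt=s['eef_pos'][2]+33.8
for o in ([(190,318),(357,318),(274,247),(274,389)],[(220,322),(328,322),(274,275),(274,369)]):
  print(lsq(np.array([atz(im,p,zt)[:2] for p in o])))
```

```text
[516.13065743 -32.30230135 150.12976738] [ 0.06740094  0.47932229 -1.35813777]
(array([516.56537805, -34.21980624,  35.67697958]), np.float64(0.16466640378927713))
(array([516.35511228, -32.81829669,  28.86699152]), np.float64(0.014160265895450053))
(array([516.75859409, -32.57012123,  18.94776154]), np.float64(0.23935338503493764))
```

View pics/w23.png

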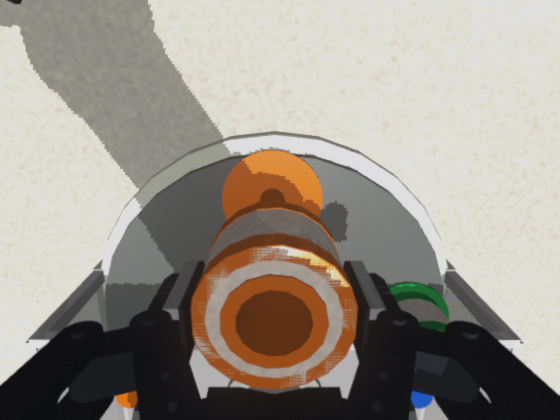

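Offset: y about −1.4 mm. Correct and lower.

Request:
move_arm([
  [[-0.0011,0,0.02,0,0,0],[-0.0011,0,0.035,0,0,0],[-0.0011,0,0.045,0,0,0],[-0.0011,0,0.055,0,0,0],[-0.0011,0,0.065,0,0,0],[-0.0011,0,0.075,0,0,0],[-0.0011,0,0.085,0,0,0],[-0.0011,0,0.092,0,0,0],[-0.0011,0,0.096,0,0,0],[-0.0011,0,0.0965,0,0,0],[-0.0011,0,0.0965,0,0,0]],
])

```text
clock: 61.38
eef_pos: [516.2, -33.7, 54.3]
tool_rot: [3.142, 0.001, 1.75]
force: [-2.9, -0.1, 7.5]
width: 57.1
```

Request:
move_arm([
  [[0,0,0,0,0,0],[0,0,0,0,0,0],[0,0,0,0,0,0],[0,0,0,0,0,0],[0,0,-0.04,0,0,0],[0,0,-0.09,0,0,0],[0,0,-0.146,0,0,0],[0,0,-0.146,0,0,0],[0,0,-0.146,0,0,0]],
], jaw=1)

```text
clock: 62.5
eef_pos: [515.9, -34.3, 199.3]
tool_rot: [-3.141, 0.001, 1.75]
force: [-1.4, 0.4, -0.3]
width: 85.5
```

Run:
```python
from circ import *
import json,mv
c=mv.cur();c=[c[0]+.2,c[1]-1.1,c[2]-96.5+146,1.75];json.dump(c,open('cmd.json','w'));print(c)
im=snap('wrist','w24.png');S=snap('scene','s24.png');print(ctrl.read_state()['eef_pos'])
q=np.hstack([cv2.resize(cv2.imread('pics/s24.png')[190:290,225:355],(390,300),interpolation=2),cv2.resize(im['color'][110:310,130:390],(390,300))]);cv2.imwrite('pics/c24.png',q)
T=snap('top','t24.png')
for n,z in dict(scanner_mid=75,cradle_seat=75,scanner_window=29,stock_code=81).items():
  for cn,i in (('scene',S),('top',T)):
    for r in models.place_of(cn,n)[:1]: print(n,cn,r,atz(i,r['uv'],z).round(1))
```

```text
[516.5304984794811, -33.71958523111781, 199.49999999999997, 1.75]
[515.34626238 -34.09898714 198.29863279]
scanner_mid scene {'uv': [458.3, 244.4], 'score': 0.66} [535.  434.6  75. ]
scanner_mid top {'uv': [366.4, 250.9], 'score': 0.7} [ 373.7 -298.4   75. ]
cradle_seat scene {'uv': [213.3, 156.9], 'score': 0.71} [ 368.6 -294.3   75. ]
cradle_seat top {'uv': [368.3, 252.4], 'score': 0.46} [ 368.6 -304.7   75. ]
scanner_window scene {'uv': [236.5, 175.1], 'score': 0.73} [ 390.1 -220.5   29. ]
scanner_window top {'uv': [261.1, 179.7], 'score': 0.53} [623.6  56.6  29. ]
stock_code scene {'uv': [182.4, 212.8], 'score': 0.86} [ 581.6 -323.9   81. ]
stock_code top {'uv': [379.2, 190.0], 'score': 0.84} [ 578.6 -345.2   81. ]
```

View pics/c24.png

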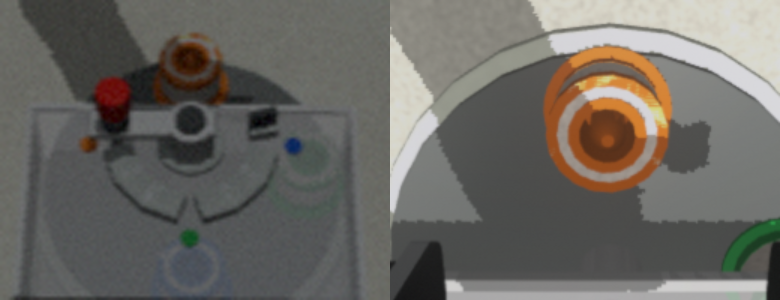

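```bash
python3 mv.py '[[500,-60,260,1.5],[385,-295,260,-0.26]]'
```

```text
2 x [-0.0229, -0.021, -0.0605, 0, 0, 0.25]
11 x [-0.2337, -0.176, -0.0605, 0, 0, 2.01]
total 13
```

Request:
move_arm([
  [[-0.0229,-0.021,-0.0605,0,0,0.25],[-0.0229,-0.021,-0.0605,0,0,0.25],[-0.2337,-0.176,-0.0605,0,0,2.01],[-0.2337,-0.176,-0.0605,0,0,2.01],[-0.2337,-0.176,-0.0605,0,0,2.01],[-0.2337,-0.176,-0.0605,0,0,2.01],[-0.2337,-0.176,-0.0605,0,0,2.01],[-0.2337,-0.176,-0.0605,0,0,2.01],[-0.2337,-0.176,-0.0605,0,0,2.01],[-0.2337,-0.176,-0.0605,0,0,2.01],[-0.2337,-0.176,-0.0605,0,0,2.01],[-0.2337,-0.176,-0.0605,0,0,2.01],[-0.2337,-0.176,-0.0605,0,0,2.01],[-0.2337,-0.176,-0.0605,0,0,2.01],[-0.2337,-0.176,-0.0605,0,0,2.01],[-0.2337,-0.176,-0.0605,0,0,2.01]],
])

```text
clock: 65.05
eef_pos: [384.8, -295.1, 260.0]
tool_rot: [-3.142, -0.0, -0.26]
force: [0.6, -0.4, -0.0]
width: 85.4
```

Run:
```python
from circ import *
im=snap('wrist','w25.png');s=ctrl.read_state();print(s['eef_pos'],s['tool_rot'],s['qpos'].round(2) if hasattr(s['qpos'],'round') else s['qpos'])
import pickle;pickle.dump(im,open('w25.pkl','wb'))
for n,z in dict(scanner_mid=75,cradle_seat=75,scanner_window=29).items():
    for r in models.place_of('wrist',n)[:1]: print(n,r,atz(im,r['uv'],z).round(1))
```

```text
[ 384.78097409 -295.10874179  259.99243523] [-3.14148677e+00 -1.05823486e-05 -2.59855511e-01] [ 0.89  0.38 -0.4   1.92  0.19  0.88  0.13]
scanner_mid {'uv': [255.4, 177.4], 'score': 0.61} [ 367.6 -293.7   75. ]
scanner_window {'uv': [257.8, 179.4], 'score': 0.52} [ 364.3 -306.5   29. ]
```

View pics/w25.png

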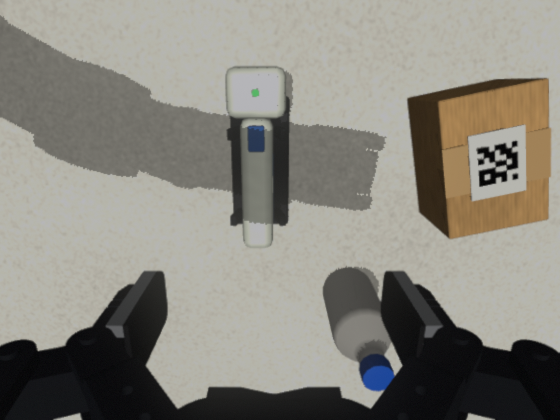

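```bash
python3 - <<'E'
from circ import *
import pickle
im=pickle.load(open('w25.pkl','rb'))
a=atz(im,(258,246),80);b=atz(im,(256,119),89);h=atz(im,(256,92),89)
print('rear',a,'front',b,'head',h,np.hypot(*(b-a)[:2]),np.arctan2(*(h-a)[1::-1]),np.arctan2(*(b-a)[1::-1]))
u=(b-a)[:2]/np.hypot(*(b-a)[:2]);print('mid',a[:2]+65*u,b[:2]-55*u)
for p in ((244,200),(272,200),(244,140),(271,140)):print(atz(im,p,85).round(1))
print('forks',[atz(im,p,77).round(1) for p in ((231,219),(288,219),(231,133),(289,133))])
print('code',atz(im,(498,163),81))
E
python3 -c "
import cv2
a=cv2.imread('pics/w25.png')[60:255,200:320];cv2.imwrite('pics/w25z.png',cv2.resize(a,None,fx=3,fy=3,interpolation=2))"
```

```text
rear [ 352.36900582 -357.26451455   80.        ] front [ 383.13834339 -242.92623364   89.        ] head [ 388.97865676 -222.21088368   89.        ] 118.40605819590466 1.3060828894525478 1.307916139911587
mid [ 369.26009207 -294.49755505] [ 368.84588579 -296.03673783]
[ 353.2 -308.8   85. ]
[ 377.4 -315.3   85. ]
[ 368.2 -257.5   85. ]
[ 390.4 -263.4   85. ]
forks [array([ 335. , -325.6,   77. ]), array([ 386.3, -339.4,   77. ]), array([ 358.1, -249.6,   77. ]), array([ 406.8, -262.7,   77. ])]
code [ 580.13671615 -335.12805845   81.        ]
```

View pics/w25z.png

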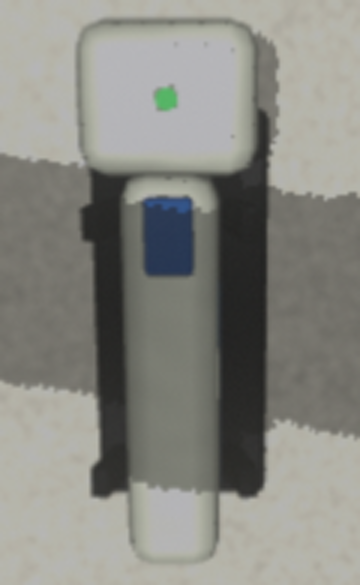

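```bash
python3 mv.py '[[370,-295,110,-0.264],[370,-295,60,-0.264]]'
```

```text
3 x [-0.0145, 0.0038, 0.15, 0, 0, 0.004]
1 x [-0.0145, 0.0038, 0.2, 0, 0, 0.004]
total 4
```

Request:
move_arm([
  [[-0.0145,0.0038,0.05,0,0,0.004],[-0.0145,0.0038,0.1,0,0,0.004],[-0.0145,0.0038,0.15,0,0,0.004],[-0.0145,0.0038,0.15,0,0,0.004],[-0.0145,0.0038,0.175,0,0,0.004],[-0.0145,0.0038,0.2,0,0,0.004],[-0.0145,0.0038,0.2,0,0,0.004],[-0.0145,0.0038,0.2,0,0,0.004]],
])

```text
clock: 66.25
eef_pos: [371.0, -295.7, 61.7]
tool_rot: [3.141, -0.003, -0.264]
force: [-0.0, -0.1, 0.8]
width: 85.2
```

Run:
```python
from h import *
snap('wrist','w26.png');s=ctrl.read_state();print(s['eef_pos'],s['force'])
```

```text
[ 370.88506167 -295.75034874   61.70336603] [-0.21661484 -0.46942479  0.74665781]
```

View pics/w26.png

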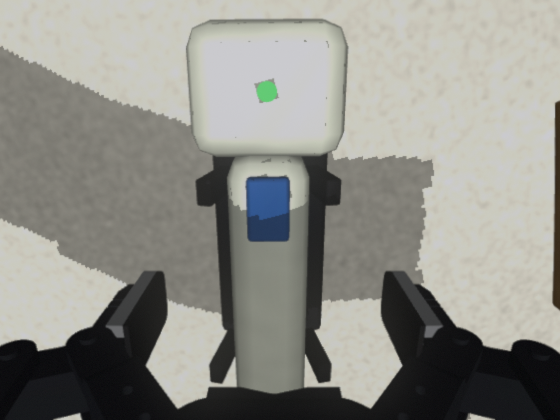

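Request:
move_arm([
  [[-0.0018,0,0,0,0,0],[-0.0018,0,0,0,0,0],[-0.0018,0,0,0,0,0]],
])

```text
clock: 66.68
eef_pos: [368.1, -294.7, 60.3]
tool_rot: [3.141, -0.0, -0.264]
force: [0.2, 0.3, -0.1]
width: 84.8
```

Request:
move_arm([
  [[0,0,0,0,0,0],[0,0,0,0,0,0],[0,0,0,0,0,0],[0,0,0,0,0,0],[0,0,0,0,0,0],[0,0,0,0,0,0],[0,0,0,0,0,0],[0,0,0,0,0,0]],
], jaw=0)

```text
clock: 67.68
eef_pos: [368.3, -294.6, 60.2]
tool_rot: [3.141, -0.001, -0.264]
force: [0.0, 0.7, 4.7]
width: 26.9
```

Run:
```python
import json,mv
from h import *
c=mv.cur();c[0]-=1.8*np.cos(.264);c[1]+=1.8*np.sin(.264);json.dump(c,open('cmd.json','w'));print(c)
s=ctrl.read_state();print(s['eef_pos'],s['tool_rot'],s['width']);json.dump(list(map(float,s['eef_pos'])),open('grip.json','w'))
im=snap('wrist','w27.png')
u=np.array([np.cos(1.307),np.sin(1.307)]);m=np.array([580.1,-335.1])-75*u;print(m)
mv.rows([[c[0],c[1],210,c[3]],[*m,210,c[3]]])
```

```text
[np.float64(368.27787718520665), np.float64(-294.5233214436036), 59.99999999999994, -0.2639999999999998]
[ 368.31947535 -294.60595529   60.18222983] [ 3.14149518e+00 -5.04506752e-04 -2.63929506e-01] 26.905879743830504
[ 560.5439433  -407.50552911]
3 x [0.0, 0.0, -0.15, 0, 0, -0.0]
5 x [0.2151, 0.0589, -0.15, 0, 0, -0.0]
total 8
```

View pics/w27.png

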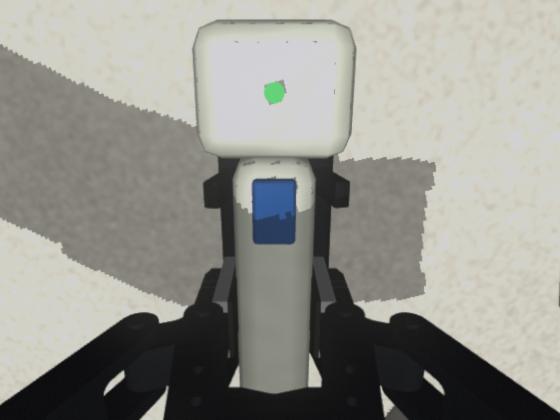

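Request:
move_arm([
  [[0,0,-0.02,0,0,0],[0,0,-0.05,0,0,0],[0,0,-0.1,0,0,0],[0,0,-0.15,0,0,0],[0,0,-0.15,0,0,0],[0.05,0.014,-0.15,0,0,0],[0.1,0.028,-0.15,0,0,0],[0.15,0.042,-0.15,0,0,0],[0.19,0.053,-0.15,0,0,0],[0.2151,0.0589,-0.15,0,0,0],[0.2151,0.0589,-0.15,0,0,0],[0.2151,0.0589,-0.15,0,0,0]],
])

```text
clock: 69.22
eef_pos: [558.8, -406.7, 208.0]
tool_rot: [-3.141, 0.004, -0.264]
force: [0.2, -0.6, -1.5]
width: 26.7
```

Run:
```python
from h import *
im=snap('wrist','w28.png');S=snap('scene','s28.png');s=ctrl.read_state();print(s['eef_pos'],s['tool_rot'],s['force'])
for n,z in dict(scanner_window=179,stock_code=81,scanner_mid=225).items():
  for c,i in (('scene',S),('wrist',im)):
    for r in models.place_of(c,n)[:1]: print(n,c,r,atz(i,r['uv'],z).round(1))
q=cv2.imread('pics/s28.png')[130:270,100:280];cv2.imwrite('pics/s28z.png',cv2.resize(q,None,fx=4,fy=4,interpolation=2))
```

```text
[ 559.04977775 -407.07397708  209.21356798] [-3.14141298e+00  2.24089056e-03 -2.64005567e-01] [-0.24275518 -1.08391054 -1.49227641]
scanner_window scene {'uv': [172.2, 192.5], 'score': 0.82} [ 580.7 -333.1  179. ]
stock_code scene {'uv': [180.4, 212.6], 'score': 0.88} [ 582.  -329.7   81. ]
scanner_mid scene {'uv': [169.0, 192.6], 'score': 0.71} [ 610.6 -321.8  225. ]
scanner_mid wrist {'uv': [276.8, 292.0], 'score': 0.84} [ 559.6 -406.3  225. ]
```

View pics/w28.png

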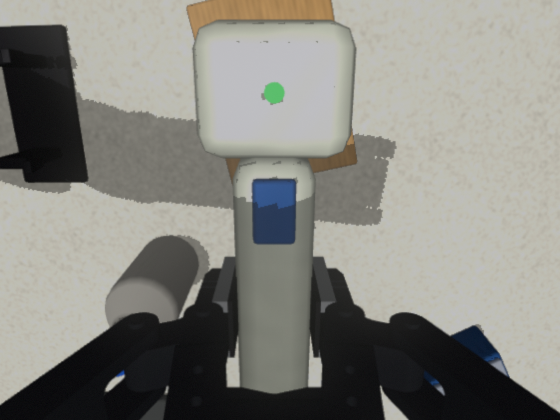

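View pics/s28z.png

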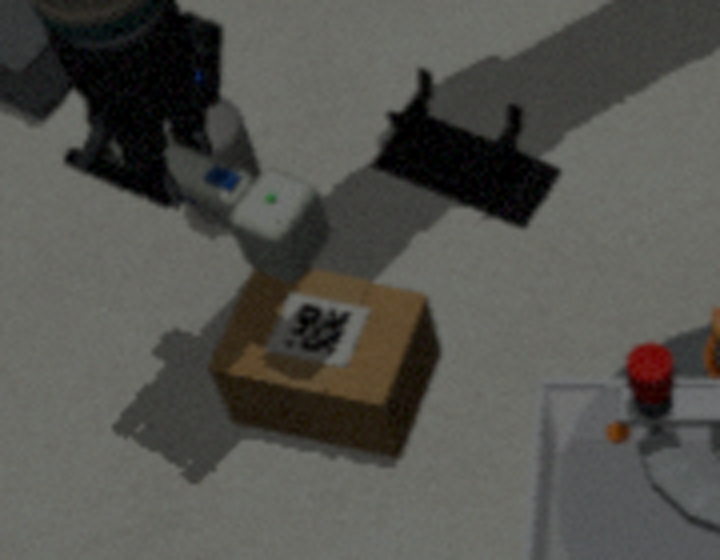

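Request:
move_arm([
  [[0,0,0,0,0,0],[0,0,0,0,0,0],[0,0,0,0,0,0],[0,0,0,0,0,0],[0,0,0,0,0,0],[0,0,0,0,0,0],[0,0,0,0,0,0],[0,0,0,0,0,0],[0,0,0,0,0,0],[0,0,0,0,0,0],[0,0,0,0,0,0],[0,0,0,0,0,0],[0,0,0,0,0,0],[0,0,0,0,0,0],[0,0,0,0,0,0],[0,0,0,0,0,0],[0,0,0,0,0,0],[0,0,0,0,0,0],[0,0,0,0,0,0],[0,0,0,0,0,0]],
])

```text
clock: 72.12
eef_pos: [560.4, -407.5, 210.0]
tool_rot: [-3.142, -0.0, -0.264]
force: [-0.2, -0.2, -1.6]
width: 26.8
```

Run:
```python
from h import *
import mv
s=ctrl.read_state();print(s['eef_pos'],s['tool_rot'])
print(mv.cur())
mv.rows([[368.28,-294.52,210,-.264],[368.28,-294.52,110,-.264],[368.28,-294.52,61,-.264]])
```

```text
[ 560.35083671 -407.51991731  210.04070676] [-3.14156587e+00 -8.34580629e-06 -2.64012501e-01]
[560.5559027613288, -407.5117318251473, 209.99999999999994, -0.2639999999999998]
5 x [-0.2151, -0.0589, -0.0, 0, 0, 0.0]
2 x [-0.2151, -0.0589, 0.1, 0, 0, 0.0]
1 x [-0.2151, -0.0589, 0.149, 0, 0, 0.0]
total 8
```

Request:
move_arm([
  [[-0.05,-0.014,0,0,0,0],[-0.1,-0.028,0,0,0,0],[-0.15,-0.042,0,0,0,0],[-0.19,-0.053,0,0,0,0],[-0.2151,-0.0589,0,0,0,0],[-0.2151,-0.0589,0,0,0,0],[-0.2151,-0.0589,0,0,0,0],[-0.2151,-0.0589,0.04,0,0,0],[-0.2151,-0.0589,0.08,0,0,0],[-0.2151,-0.0589,0.11,0,0,0],[-0.2151,-0.0589,0.12,0,0,0],[-0.2151,-0.0589,0.12,0,0,0]],
])

```text
clock: 73.62
eef_pos: [368.8, -294.7, 89.8]
tool_rot: [-3.141, -0.0, -0.264]
force: [0.3, 0.8, 0.0]
width: 27.3
```

Request:
move_arm([
  [[0,0,0.01,0,0,0],[0,0,0.018,0,0,0],[0,0,0.024,0,0,0],[0,0,0.028,0,0,0],[0,0,0.0295,0,0,0],[0,0,0.0295,0,0,0],[0,0,0.0295,0,0,0]],
])

```text
clock: 74.5
eef_pos: [368.2, -294.6, 60.7]
tool_rot: [3.142, -0.0, -0.264]
force: [0.5, -0.1, -2.0]
width: 27.3
```

Run:
```python
from h import *
s=ctrl.read_state();print(s['eef_pos'],s['tool_rot'],s['force'],s['torque'])
snap('wrist','w29.png')
```

```text
[ 368.16297831 -294.60098625   60.66847854] [ 3.14151517e+00 -2.75772219e-04 -2.64055387e-01] [ 0.49102531 -0.05087446 -2.00603841] [ 0.05400197 -0.00415955 -0.0377941 ]
```

View pics/w29.png

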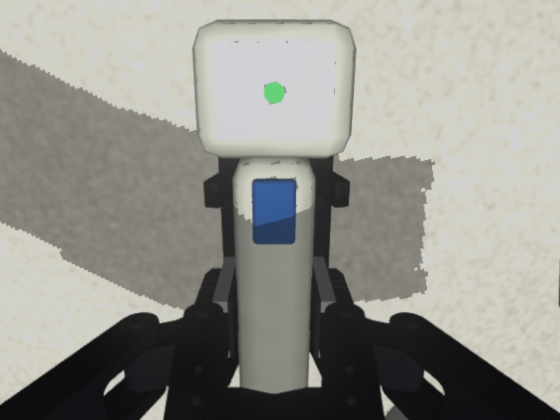

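Same view as before the pick, still hanging about 0.5 mm above the bed; release and retreat.

Request:
move_arm([
  [[0,0,0.0005,0,0,0],[0,0,0.0005,0,0,0],[0,0,0.0005,0,0,0],[0,0,0.0005,0,0,0],[0,0,0.0005,0,0,0],[0,0,-0.04,0,0,0],[0,0,-0.09,0,0,0],[0,0,-0.14,0,0,0],[0,0,-0.2,0,0,0],[0,0,-0.2,0,0,0],[0,0,-0.2,0,0,0]],
], jaw=1)

```text
clock: 75.92
eef_pos: [367.4, -294.4, 260.3]
tool_rot: [3.141, 0.001, -0.264]
force: [-0.2, 0.2, -0.2]
width: 85.5
```

Run:
```python
from h import *
im=snap('wrist','w30.png');S=snap('scene','s30.png');s=ctrl.read_state();print(s['eef_pos'],s['clock'])
q=np.hstack([cv2.resize(S['color'][190:290,225:355],(390,300),interpolation=2),cv2.resize(S['color'][130:230,160:290],(390,300),interpolation=2)]);cv2.imwrite('pics/c30.png',q)
for n,z in dict(plunger_knob=191,roll_orange_mid=63,scanner_mid=75).items():
    for r in models.place_of('scene',n)[:1]: print(n,r,atz(S,r['uv'],z).round(1))
```

```text
[ 367.05430425 -294.03378381  259.22150175] 76.025
plunger_knob {'uv': [259.6, 224.9], 'score': 0.65} [641.  -81.9 191. ]
roll_orange_mid {'uv': [284.7, 214.5], 'score': 0.86} [522.6 -42.5  63. ]
scanner_mid {'uv': [213.8, 156.1], 'score': 0.89} [ 365.3 -293.6   75. ]
```

View pics/w30.png

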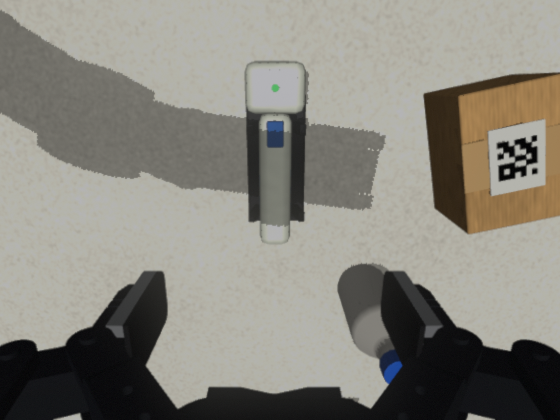

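View pics/c30.png

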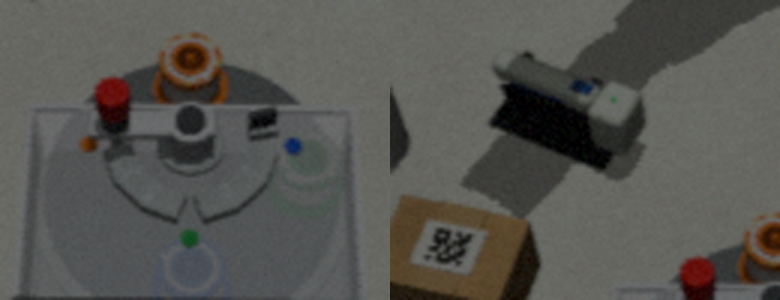

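Request:
move_arm([
  [[0,0,0,0,0,0],[0,0,0,0,0,0],[0,0,0,0,0,0],[0,0,0,0,0,0]],
])

```text
clock: 76.68
eef_pos: [368.1, -294.6, 260.5]
tool_rot: [3.142, -0.0, -0.264]
force: [1.0, -0.8, 0.6]
width: 85.6
```

Run:
```python
from h import *
print(job.finish_job())
```

```text
the job is handed in; nothing more can be done
None
```

The job is done and handed in at about 77 s of the 210 s allowed; no verdict comes back.

- **Rolls and cores:** I indexed the carousel to blue, then green, then orange. Blue had no spent core. The green and orange cores are standing in the yellow bin. All three new rolls went down on their own spindles. The green roll had been knocked about 45 mm aside, so I found it again with the camera before picking it up.
- **Scanner:** I held it level about 98 mm above the stock code for 2.5 s and laid it back in its cradle, head the same way round.

**Last checks:**
- Pictures show the three rolls seated and upright, and the scanner level in its cradle.
- Two-camera measurement after the last turn put the knob at about 190 mm, so the plunger is home over the orange notch. The last single-camera network reading put the knob about 8 mm from there, and the orange roll about 11 mm off. I took both as network error, because the pictures showed nothing moved.
- For the blue notch I judged the plunger home by the spring force and the picture, not by a height measurement. The green and orange notches were measured.
- The beaker and wash bottle were not touched, and the gripper was open and clear at hand-in.

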